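Load the sampling pots mouth-down in the wash rack and call for collection

ROBOT

A 6-joint arm with a two-finger parallel gripper is mounted at the origin on the work surface. World frame = base frame: x ahead of the robot, y to its left, z up, the work surface at z = 0. Lengths are in m, angles in rad, forces in N, time in s.
With the tool pointing down it reaches from about 0.35 to 0.85 m from the base axis. Payload 8.1 kg.
Tool frame: the origin (TCP) lies at the very end of the fingers, on their centre line; the grasp point (between the pads) lies 19 mm behind it (manip.hold_point_z is the z of the grasp point in the tool frame, in m); z points along the fingers, y is the line along which they close (so a half turn about z gives the same grasp; the last joint's range is limited). The gripper opens to 85 mm and grips with 20 to 120 N. Pads are 22 mm wide; open, the fingers measure 114 mm over their backs; the gripper's body (76 mm by 85 mm) begins 54 mm behind the grasp point. The pads swing forward as they close: fully open they stand 13 mm farther back than shut.
Start: joints at [1.218, 0.13, 1.488, -0, 1.523, -0.085], TCP at [0.159, 0.579, 0.231] pointing down, gripper open.
Joint ranges: [-2.96, 2.96], [-0.89, 2.26], [0.02, 2.5], [-1.34, 4.48], [0, 2.73], [-2.66, 2.66]. Speed limits (rad/s): [2.39, 2.39, 2.79, 3.14, 3.14, 3.14].

INTERFACE

Orientations are given as a unit quaternion [x, y, z, w].
In Python, from rig import read_state, camera, manip gives the robot as it stands.
- The arm moves only by the shell command python3 -m handwheel 'ROWS' [FORCE]. ROWS is JSON, a list of rows, each a list of 7 numbers: the shift along the world's x, y, z in mm, then the turn, a rotation vector about the world's x, y, z in degrees, then the opening, from -1 (shut) to 1 (fully open). A call has exactly 8 rows; each row shifts and turns the commanded pose from where the row before left it; what a row does not reach is not made up. A row lasts 1/10 s, in which the tool goes at most 50 mm and 8.59 degrees, less where a joint would pass 70% of its speed; a pose out of reach is approached as far as the arm can. A call is refused whole if a number of a shift passes 50 or a number of a turn 8.59, either way. A call with a gripper value outside its range is refused whole. The fingers move at their own pace and stop on an object; FORCE is the grip in N (left out, the last holds). Time passes only in rows, so rows that do not move let the fingers close, or fill a call up. It gives the time, the measured TCP pose, the force, the opening and the grip force at its end, in the units of the state.
- read_state(): the state, without advancing time (a new reading comes with each control period).
- camera(name): name is "scene" or "top" or "wrist"; returns a dict with "color" (400x640x3 uint8, blue, green, red), "depth" (400x640 float32, m along the optical axis (not along the pixel's ray), 0 where there is no reading), "intrinsics" (3x3 intrinsics, pixels), "D" ([k1, k2, p1, p2, k3] as OpenCV has them; the pictures are not rectified), "R" (3x3) and "t" (3): a world point X has camera coordinates R X + t. Camera axes: x right, y down, z forward; pixel columns grow to the right and rows downward; lengths in m; the calibration is good to about 2 mm. A picture is of the moment at which its call begins.
- manip.hand_in(): hands the job in; it is judged then, once.
The state is a dict: "time": time; "joint_pos": joint angles; "qvel": joint speeds; "joint_torque": joint torques, N m; "ee_pos": TCP position; "orientation": TCP orientation; "force": force on the tool from outside, world axes, zero at the start; "wrist_torque": the same for the moment, N m; "grip_width": finger opening in m; "gripper_force": force on a finger pad.
Only numpy, scipy, OpenCV 4.12 (cv2) and the standard library are available. Lean on these libraries where they do the work, as an engineer would, in place of code of your own. Each camera call takes 0.05 s, during which the arm holds its last target. There are 200 camera calls.

TASK

Make the wash rack ready for collection: set every green sampling pot mouth-down in its own pocket of the blue rack, standing flat on the pocket floor. Then swing the rack's carry handle all the way up until it stands upright at its end stop, and after that press the yellow tab of the call flag down fully so that the red flag tips up. Leave the jars and the other things on the table where they are.

Things in the scene. Friction and masses are not known exactly. Their poses are not given: they have to be found in the camera images.
- pot0: green square plastic sampling pot (3 or 4 alike present), 54 x 54 mm, 76 mm long, 3 mm walls, 0.13 kg; one end open (mouth, 8 mm white band at the rim), the other closed (black square). Starts lying on a flat side. Origin: centre of the pot; x axis points along it, out through the mouth; y, z square to the side faces. Mouth-down in a pocket: x straight down, origin 46 mm above the table.
- pot1: green square plastic sampling pot (3 or 4 alike present), 54 x 54 mm, 76 mm long, 3 mm walls, 0.13 kg; one end open (mouth, 8 mm white band at the rim), the other closed (black square). Starts lying on a flat side. Origin: centre of the pot; x axis points along it, out through the mouth; y, z square to the side faces. Mouth-down in a pocket: x straight down, origin 46 mm above the table.
- pot2: green square plastic sampling pot (3 or 4 alike present), 54 x 54 mm, 76 mm long, 3 mm walls, 0.13 kg; one end open (mouth, 8 mm white band at the rim), the other closed (black square). Starts lying on a flat side. Origin: centre of the pot; x axis points along it, out through the mouth; y, z square to the side faces. Mouth-down in a pocket: x straight down, origin 46 mm above the table.
- pot3: green square plastic sampling pot (3 or 4 alike present), 54 x 54 mm, 76 mm long, 3 mm walls, 0.13 kg; one end open (mouth, 8 mm white band at the rim), the other closed (black square). Starts lying on a flat side. Origin: centre of the pot; x axis points along it, out through the mouth; y, z square to the side faces. Mouth-down in a pocket: x straight down, origin 46 mm above the table.
- rack: blue wash rack, fixed; base 92 (x) by 412 mm (y), 8 mm thick, four square pockets in a row along y, 92 mm apart, each 64 x 64 mm inside (sides along rack x and y), white walls 4 mm thick, tops 22 mm above the pocket floor, 30 mm above the table. Hinge blocks 44 mm high at y = +-200 mm. Origin: centre of the underside; x points away from the robot.
- pocket0 (a point): centre of the floor of pocket 0 of the rack, 8 mm above the table; axes as the rack's (rack y = -138 mm)
- pocket1 (a point): centre of the floor of pocket 1 of the rack, 8 mm above the table; axes as the rack's (rack y = -46 mm)
- pocket2 (a point): centre of the floor of pocket 2 of the rack, 8 mm above the table; axes as the rack's (rack y = 46 mm)
- pocket3 (a point): centre of the floor of pocket 3 of the rack, 8 mm above the table; axes as the rack's (rack y = 138 mm)
- handle (a joint): angle of the rack's carry handle, a steel bail hinged at the rack's ends about rack y. 0 = level, lying on the robot's side (rack -x); 1.57 = straight up over the pockets, at its end stop. Starts near 0. Stiff: stays where it is left; 3 to 5 N at the bar moves it.
- handle_grip (a point): middle of the handle's bar (red grip, 16 mm diameter, 120 mm long, along rack y), 105 mm from the hinge line; turns with the handle
- handle_hinge (a point): middle of the handle's hinge line, 32 mm above the table, over the row of pockets; axes as the rack's. At angle q the bar lies 105 mm * cos q from it towards rack -x and 105 mm * sin q above it
- stand: grey stand of the call flag, fixed to the table, 110 x 80 mm foot, pivot 75 mm above the table; origin: centre of the underside, its x axis points from the yellow tab to the red flag (roughly away from the robot)
- flag (a joint): angle of the call flag's rocker, a 170 mm steel bar on the stand's pivot (axis along the stand's y). 0 = tab end up and flag end down; 0.7 = tab pressed fully down, flag up (its end stop). Starts near 0. It stays where it is left; about 2 to 4 N straight down on the tab moves it, and the tab comes down 59 mm in all.
- flag_tab (a point): middle of the upper face of the yellow press tab (42 x 42 mm), at the rocker's end nearest the robot, 85 mm from the pivot; moves with the rocker (about 112 mm above the table at 0, about 53 mm at 0.7)
- flag_pivot (a point): the rocker's pivot, 75 mm above the table; axes as the stand's
- jar0: bystander: full glass jar with a gold lid, 72 mm diameter, 115 mm tall, upright; origin: centre of the underside
- jar1: bystander: full glass jar with a gold lid, 72 mm diameter, 115 mm tall, upright; origin: centre of the underside
- jar2: bystander: full glass jar with a gold lid, 72 mm diameter, 115 mm tall, upright; origin: centre of the underside
- pack: bystander: yellow flat pack, 150 x 100 x 32 mm; origin: centre of the underside
- spoon: bystander: spoon, 200 mm long, lying flat; origin: about its middle, on the table
Things that resemble listed ones, but are neither listed nor needed, are in the scene too. What is shaped like the pot0 but pink or purple is not meant.

How it is judged:
On the way, in this order (a step that is already met when the one before it is completed fails the run):
1. every pot stands mouth-down in a pocket of the rack (angle between each of pot0, pot1, pot2, pot3's own x axis and vertical above 3.04 rad and (horizontal distance between pot0 and pocket0 below 0.01 m or horizontal distance between pot0 and pocket1 below 0.01 m or horizontal distance between pot0 and pocket2 below 0.01 m or horizontal distance between pot0 and pocket3 below 0.01 m) and z of pot0 in the frame of rack between 0.041 and 0.05 m and (horizontal distance between pot1 and pocket0 below 0.01 m or horizontal distance between pot1 and pocket1 below 0.01 m or horizontal distance between pot1 and pocket2 below 0.01 m or horizontal distance between pot1 and pocket3 below 0.01 m) and z of pot1 in the frame of rack between 0.041 and 0.05 m and (horizontal distance between pot2 and pocket0 below 0.01 m or horizontal distance between pot2 and pocket1 below 0.01 m or horizontal distance between pot2 and pocket2 below 0.01 m or horizontal distance between pot2 and pocket3 below 0.01 m) and z of pot2 in the frame of rack between 0.041 and 0.05 m and (horizontal distance between pot3 and pocket0 below 0.01 m or horizontal distance between pot3 and pocket1 below 0.01 m or horizontal distance between pot3 and pocket2 below 0.01 m or horizontal distance between pot3 and pocket3 below 0.01 m) and z of pot3 in the frame of rack between 0.041 and 0.05 m), for 0.2 s.
2. the carry handle stands upright at its end stop (value of joint handle above 1.48 rad), for 0.2 s.
3. the tab is pressed down and the flag is up (value of joint flag above 0.62 rad), for 0.2 s.
At the end, for the whole second after the job is handed in: Every pot present is at rest, mouth-down (within about 6 degrees of straight), within 10 mm of the centre of a pocket and down on its floor (within 4 mm); the handle is within 0.09 rad of its upright end stop (1.57); the flag is up (rocker angle above 0.62 of 0.7) (all of step 1 and linear speed of each of pot0, pot1, pot2, pot3 below 0.02 m/s and value of joint handle above 1.48 rad and value of joint flag above 0.62 rad); the robot touches nothing.
It fails at once if a jar is shifted by more than 50 mm (distance of any of jar0, jar1, jar2 from where it was at the start of the episode above 0.05 m).
It fails at once if the flat pack or spoon is shifted by more than 50 mm (distance of any of pack, spoon from where it was at the start of the episode above 0.05 m).
Of pot0, pot1, pot2, pot3 only 3 to 4 are there at a start; the rules pass over those that are not, and their reading is None.
At some moment in a run one of pot0, pot1, pot2, pot3 may be knocked a few centimetres aside while the robot is not near it.
Once in a run the grip may slacken for a moment while it holds something.
It also fails if it takes over 210 s, if anything falls off the work surface, if the arm or the gripper's body presses on something with over 40 N, if the wrist force passes 120 N, or if a joint passes its speed limit or range.

## Working session

There is one attempt and no reset: what is moved stays moved. The work goes in short steps, Python scripts to look and compute and a shell command to move; the robot and the scene stay as the last step left them, time stands still between calls to the robot, and variables do not carry over. Pictures are saved under pics/ and viewed, at most 14 in all, crops included, and the job is handed in when it is done.

```bash
ls; mkdir -p pics
cat > h.py <<'E'
import numpy as np, cv2
from rig import read_state, camera, manip
def snap(n,f):
    c=camera(n); cv2.imwrite(f'pics/{f}.png',c['color']); np.savez(f'pics/{f}.npz',**c); return c
def cloud(c):
    K=c['intrinsics']; h,w=c['depth'].shape
    uv=np.stack(np.meshgrid(np.arange(w),np.arange(h)),-1).reshape(-1,1,2).astype(np.float64)
    n=cv2.undistortPoints(uv,np.array(K,float),np.array(c['D'],float)).reshape(h,w,2)
    P=np.dstack([n,np.ones((h,w))])*c['depth'][...,None]
    return (P-np.array(c['t']))@np.array(c['R'])
def ray(c,u,v,z):
    n=cv2.undistortPoints(np.array([[[u,v]]],float),np.array(c['intrinsics'],float),np.array(c['D'],float)).ravel()
    R=np.array(c['R']);d=R.T@np.array([*n,1]);o=-R.T@np.array(c['t']);return o+d*(z-o[2])/d[2]
E
python3 - <<'E'
from h import *
for n in('scene','top'):
    c=snap(n,n+'0'); print(n,-np.array(c['R']).T@np.array(c['t']), np.array(c['R']).round(2).tolist())
print(read_state())
E
```

```text
pics
scene [ 1.22990152 -0.32074048  0.84506241] [[0.47, 0.88, 0.0], [0.62, -0.33, -0.71], [-0.63, 0.34, -0.7]]
top [0.38707144 0.02286615 1.32185084] [[-0.03, -1.0, -0.03], [-0.99, 0.03, -0.12], [0.12, 0.03, -0.99]]
{'time': 0.1, 'joint_pos': array([ 1.21759892e+00,  1.31087173e-01,  1.48921662e+00, -9.13414797e-06,
        1.52295644e+00, -8.54411071e-02]), 'qvel': array([-5.91593356e-04, -1.67013495e-03, -2.97518154e-03,  7.03342680e-05,
        1.02783501e-03, -1.03082492e-03]), 'joint_torque': array([ 9.45806642e-04, -5.70960689e+01, -5.01934147e+01, -1.72555283e-04,
        8.48721131e-03,  4.76373680e-05]), 'ee_pos': array([0.15857327, 0.57814884, 0.230323  ]), 'orientation': array([ 1.33478316e-01,  9.91051383e-01, -8.14810314e-04, -1.76951467e-04]), 'force': array([ 0.90057183, -0.02779204,  0.4464029 ]), 'wrist_torque': array([0.03923515, 0.01060421, 0.00047065]), 'gripper_force': 0.0, 'grip_width': 0.08514819517225496}
```

View pics/top0.png

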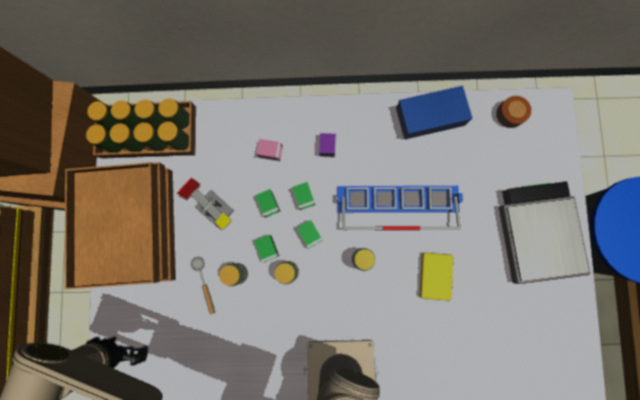

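View pics/scene0.png

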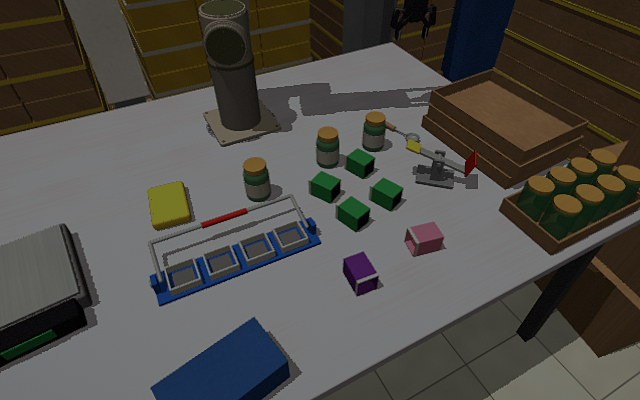

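Top view: green pots at (267,203), (303,195), (266,248) and (309,234). The pink (269,149) and purple (327,145) lookalikes are not wanted. The rack is at (398,199), its bar at (400,228), the yellow tab at (222,221) and the jars at (230,274), (285,272) and (364,259).

Run:
```python
from h import *
c=dict(np.load('pics/top0.npz')); s=dict(np.load('pics/scene0.npz'))
a=cv2.resize(c['color'][170:270,190:340],None,fx=4,fy=4,interpolation=cv2.INTER_CUBIC)
b=cv2.resize(s['color'][135:240,290:480],None,fx=3.1,fy=3.1,interpolation=cv2.INTER_CUBIC)[:,:600]
b=cv2.resize(b,(600,326)); cv2.imwrite('pics/crop1.png',cv2.convertScaleAbs(np.vstack([a[:,:600][:270],b]),alpha=1.6))
for nm,c in(('top',c),('scene',s)):
    P=cloud(c); hsv=cv2.cvtColor(c['color'],cv2.COLOR_BGR2HSV); print(nm,'table z',np.median(P[250:260,330:340,2]))
    m=cv2.inRange(hsv,(45,100,40),(80,255,255))
    n,l,st,ce=cv2.connectedComponentsWithStats(m)
    for i in range(1,n):
        if st[i,4]<80: continue
        Q=P[(l==i)]; top=Q[np.abs(Q[:,2]-.054)<.008]
        if len(top)<30: continue
        r=cv2.minAreaRect((top[:,:2]*1000).astype(np.float32)); print('green',ce[i].round(),len(top),np.round(r[0]),np.round(r[1]),round(r[2],1),np.median(top[:,2]).round(4))
c=dict(np.load('pics/top0.npz'));P=cloud(c);hsv=cv2.cvtColor(c['color'],cv2.COLOR_BGR2HSV)
for nm,lo,hi in(('blue',(105,120,40),(125,255,255)),('yellow',(22,120,60),(35,255,255)),('red',(0,190,90),(6,255,255)),('orange',(8,120,60),(21,255,255))):
    m=cv2.inRange(hsv,lo,hi);n,l,st,ce=cv2.connectedComponentsWithStats(m)
    for i in range(1,n):
        if st[i,4]<40: continue
        Q=P[l==i];Q=Q[Q[:,2]>-.02]
        if len(Q)<10: continue
        r=cv2.minAreaRect((Q[:,:2]*1000).astype(np.float32)); print(nm,ce[i].round(),st[i,4],np.round(r[0]),np.round(r[1]),round(r[2],1),'z',np.percentile(Q[:,2],[10,50,90]).round(3))
```

```text
top table z -0.0012744813584659028
green [302. 193.] 291 [590. 108.] [64. 51.] 17.4 0.0521
green [266. 201.] 297 [568. 230.] [63. 52.] 22.1 0.052
green [308. 232.] 309 [461.  92.] [65. 51.] 28.0 0.0525
green [265. 247.] 316 [418. 235.] [65. 52.] 20.6 0.0523
scene table z 0.00040953534056801583
green [358. 161.] 271 [423. 237.] [69. 58.] 20.9 0.0543
green [323. 185.] 333 [466.  93.] [69. 57.] 29.7 0.0543
green [385. 192.] 344 [573. 231.] [68. 56.] 21.8 0.0544
green [351. 211.] 397 [595. 109.] [68. 55.] 17.1 0.0542
green [ 24. 342.] 95 [ 602. -661.] [ 6. 89.] 5.9 0.0477
blue [435. 110.] 2284 [ 699. -168.] [203. 702.] 42.4 z [0.07  0.073 0.076]
blue [620. 228.] 3831 [387.  23.] [0. 0.] 0.0 z [1.322 1.322 1.322]
blue [341. 196.] 137 [502.  -6.] [ 27. 235.] 80.4 z [0.003 0.007 0.044]
blue [400. 203.] 528 [ 540. -166.] [176. 453.] 17.7 z [0.003 0.006 0.01 ]
blue [456. 193.] 93 [ 579. -406.] [57. 21.] 1.5 z [0.004 0.009 0.043]
yellow [222. 221.] 152 [505. 373.] [66. 55.] 49.3 z [0.101 0.108 0.114]
yellow [364. 259.] 318 [371. -43.] [133.  58.] 87.8 z [0.11  0.114 0.116]
yellow [436. 276.] 1
[... 452 characters left out ...]
 [932. 297.] 65.8 z [0.006 0.115 0.122]
orange [ 96. 110.] 340 [628. 424.] [934.  65.] 55.0 z [0.116 0.119 0.122]
orange [120. 110.] 305 [884. 727.] [124.  60.] 77.2 z [0.115 0.119 0.123]
orange [167. 131.] 322 [609. 325.] [746.  66.] 48.6 z [0.116 0.12  0.123]
orange [119. 133.] 315 [606. 403.] [876.  65.] 56.9 z [0.116 0.12  0.123]
orange [143. 132.] 320 [609. 368.] [818.  65.] 52.8 z [0.115 0.12  0.123]
orange [104. 229.] 12688 [477. 443.] [465. 825.] 4.1 z [0.09  0.095 0.102]
orange [229. 275.] 305 [340. 346.] [87. 60.] 53.6 z [0.11  0.113 0.116]
orange [278. 277.] 46 [324. 184.] [50. 16.] 34.6 z [0.111 0.113 0.116]
orange [208. 299.] 91 [296. 227.] [ 90. 437.] 12.4 z [0.014 0.017 0.02 ]
```

View pics/crop1.png

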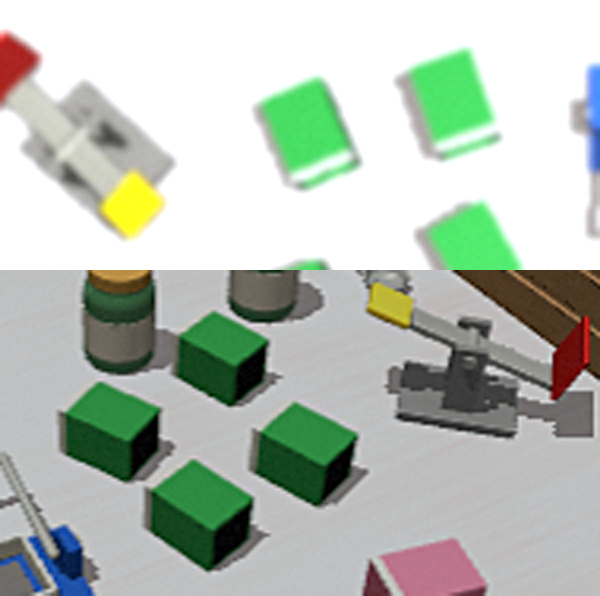

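All four green pots lie with the mouth (white band) towards the robot and the closed end away. I'll pick each with the tool tilted 45° back towards the robot, over the closed end. Turning the tool 90° about the closing axis then places it mouth-down, also at 45°. Next are the rack pose and the wrist view.

```bash
cat >> h.py <<'E'
from scipy.spatial.transform import Rotation as Ro
def toolR(phi,th):
    """closing axis n=(-sin,cos,0) at yaw phi(deg); th>0: tip points towards -u (robot), u=(cos,sin,0); from straight down"""
    f=np.radians(phi);n=np.array([-np.sin(f),np.cos(f),0]);u=np.array([np.cos(f),np.sin(f),0]);t=np.radians(th)
    z=-u*np.sin(t)-np.array([0,0,1])*np.cos(t); return Ro.from_matrix(np.c_[np.cross(n,z),n,z])
def go(phi,th,grasp):
    """print shift (mm) and turn (deg) from measured pose to the pose with the grasp point there (m)"""
    s=read_state();R=toolR(phi,th);tcp=np.array(grasp)+.019*R.as_matrix()[:,2]
    rv=(R*Ro.from_quat(s['orientation']).inv()).as_rotvec(degrees=True)
    d=(tcp-s['ee_pos'])*1000;print('shift',d.round(1),'turn',rv.round(1),'min rows',np.ceil(max(np.linalg.norm(d)/50,np.linalg.norm(rv)/8.59)),'/8:',(d/8).round(1),(rv/8).round(2))
E
python3 - <<'E'
from h import *
s=read_state();print(Ro.from_quat(s['orientation']).as_matrix().round(3), manip.hold_point_z)
for nm in('top','scene'):
    c=dict(np.load(f'pics/{nm}0.npz'));P=cloud(c);hsv=cv2.cvtColor(c['color'],cv2.COLOR_BGR2HSV)
    m=cv2.inRange(hsv,(105,120,40),(125,255,255))>0
    box=(P[...,0]>.44)&(P[...,0]<.66)&(P[...,1]>-.46)&(P[...,1]<.05)
    for k,lo,hi in(('base',.001,.014),('blocks',.036,.05)):
        Q=P[m&box&(P[...,2]>lo)&(P[...,2]<hi)]
        r=cv2.minAreaRect((Q[:,:2]*1000).astype(np.float32));print(nm,k,len(Q),np.round(r[0]),np.round(r[1]),round(r[2],1))
        if k=='blocks':
            for q in(Q[Q[:,1]>-.2],Q[Q[:,1]<-.2]): print(len(q),((q.min(0)+q.max(0))/2).round(4),q.mean(0).round(4))
    w=(hsv[...,1]<60)&(hsv[...,2]>90)&box&(P[...,2]>.024)&(P[...,2]<.036)
    Q=P[w];r=cv2.minAreaRect((Q[:,:2]*1000).astype(np.float32));print(nm,'walls',len(Q),np.round(r[0]),np.round(r[1]),round(r[2],1))
    red=cv2.inRange(hsv,(0,150,60),(8,255,255))>0
    Q=P[red&(P[...,1]<0)&(P[...,0]>.4)&(P[...,0]<.55)&(P[...,2]<.2)];print('bar',Q.mean(0).round(3),Q.min(0).round(3),Q.max(0).round(3))
    # tab
    ye=cv2.inRange(hsv,(22,120,60),(35,255,255))>0
    Q=P[ye&(P[...,1]>.3)&(P[...,2]>.09)&(P[...,0]>.42)];r=cv2.minAreaRect((Q[:,:2]*1000).astype(np.float32));print('tab',Q.mean(0).round(3),np.round(r[0]),np.round(r[1]),r[2])
E
```

```text
[[-0.964  0.265 -0.001]
 [ 0.265  0.964 -0.002]
 [ 0.    -0.002 -1.   ]] -0.0187
top base 784 [ 570. -212.] [405.  87.] 88.3
top blocks 60 [ 570. -211.] [410.  31.] 88.8
32 [ 0.5746 -0.0113  0.0425] [ 0.5752 -0.0119  0.0422]
28 [ 0.5641 -0.411   0.0427] [ 0.5642 -0.4099  0.0419]
top walls 335 [ 569. -210.] [416.  69.] 88.2
bar [ 0.466 -0.209  0.06 ] [ 0.461 -0.266  0.055] [ 0.471 -0.153  0.065]
tab [0.619 0.461 0.107] [743. 510.] [575. 236.] 52.1765022277832
scene base 1950 [ 575. -210.] [411. 100.] 87.7
scene blocks 115 [ 574. -210.] [411.  33.] 88.7
48 [ 0.5795 -0.0102  0.0423] [ 0.5815 -0.0109  0.043 ]
67 [ 0.5693 -0.4029  0.0418] [ 0.5699 -0.4089  0.0429]
scene walls 626 [ 573. -210.] [377.  78.] 87.9
bar [ 0.474 -0.208  0.061] [ 0.465 -0.267  0.053] [ 0.48  -0.149  0.066]
tab [0.559 0.452 0.114] [685. 621.] [467. 529.] 6.764102458953857
```

```bash
cat > t.py <<'E'
import sys
from h import *
pots=dict(A=(.5887,.1073,17.3),B=(.5668,.229,22),C=(.460,.0906,28.8),D=(.4168,.2346,20.7))
def pick(k,back,off=.010,z=.030):
    x,y,f=pots[k];a=np.radians(f);u=np.array([np.cos(a),np.sin(a),0])
    g=np.array([x,y,z])+off*u; R=toolR(f,45).as_matrix(); go(f,45,g-back*R[:,2])
def place(i,up,off=.010,th=-45,dx=0,dy=0):
    # grasp sits off above pot centre (46mm), 3mm (z .030 vs .027) to the robot-side/away side
    s=(-138,-46,46,138)[i]/1000; a=np.radians(-1.6); ex=np.array([np.cos(a),np.sin(a),0]);ey=np.array([-np.sin(a),np.cos(a),0])
    c=np.array([.572,-.211,0])+s*ey
    # pot +top side (z=+ when lying) turns to -u side (robot side)
    g=c+(-.003+dx)*ex+dy*ey; g[2]=.046+off+up; go(-1.6,th,g)
E
python3 - <<'E'
from t import *
pick('A',.10); go(17.3,0,(.60,.11,.231-.0+.019)); s=read_state();print(s['joint_pos'])
E
```

```text
shift [ 494.4 -450.8 -143. ] turn [-0.7 45.6 30.9] min rows 14.0 /8: [ 61.8 -56.4 -17.9] [-0.09  5.7   3.86]
shift [ 441.4 -468.1    0.7] turn [ 0.1 -0.  32.6] min rows 13.0 /8: [ 55.2 -58.5   0.1] [ 0.01 -0.    4.08]
[ 1.21759892e+00  1.31087173e-01  1.48921662e+00 -9.13414797e-06
  1.52295644e+00 -8.54411071e-02]
```

```bash
python3 -m handwheel '[[28,-29,0,0,0,2,1],[28,-29,0,0,0,2,1],[28,-29,0,0,0,2,1],[28,-29,0,0,0,2,1],[28,-29,0,0,0,2,1],[28,-29,0,0,0,2,1],[28,-29,0,0,0,2,1],[28,-29,0,0,0,2,1]]' 40
python3 -m handwheel '[[28,-29,0,0,0,2,1],[28,-29,0,0,0,2,1],[28,-29,0,0,0,2,1],[28,-29,0,0,0,2,1],[28,-29,0,0,0,2,1],[28,-29,0,0,0,2,1],[28,-29,0,0,0,2,1],[0,0,0,0,0,2,1]]'
python3 - <<'E'
from t import *
pick('A',.10);print(read_state()['joint_pos'].round(2))
c=snap('wrist','w1'); P=cloud(c);hsv=cv2.cvtColor(c['color'],cv2.COLOR_BGR2HSV)
m=cv2.inRange(hsv,(45,100,40),(80,255,255));n,l,st,ce=cv2.connectedComponentsWithStats(m)
for i in range(1,n):
    if st[i,4]<300: continue
    Q=P[l==i];top=Q[np.abs(Q[:,2]-.054)<.005]
    if len(top)<30: continue
    r=cv2.minAreaRect((top[:,:2]*1000).astype(np.float32)); print('green',ce[i].round(),len(top),np.round(r[0],1),np.round(r[1]),round(r[2],1),np.median(top[:,2]).round(4))
E
```

```text
time: 0.9
ee_pos: [0.3834, 0.3452, 0.2309]
orientation: [-0.006, 1.0, -0.0, -0.0]
force: [0.2, 0.8, 0.8]
grip_width: 0.0856
gripper_force: 0.0
time: 1.7
ee_pos: [0.5809, 0.1395, 0.2303]
orientation: [-0.143, 0.99, -0.001, -0.0]
force: [-1.5, -0.0, 1.0]
grip_width: 0.0854
gripper_force: 0.0
shift [  72.   -12.2 -143. ] turn [-13.   43.    0.7] min rows 6.0 /8: [  9.   -1.5 -17.9] [-1.62  5.38  0.09]
[ 0.15  0.12  1.5  -0.    1.52 -1.71]
green [305.  37.] 4910 [462.6  92.9] [67. 54.] 28.2 0.0539
green [472.  38.] 4837 [420.4 236.7] [63. 55.] 19.9 0.0539
green [284. 181.] 4009 [590.8 109.1] [68. 53.] 17.9 0.0538
green [412. 195.] 3858 [569.2 231.4] [67. 54.] 21.8 0.0539
```

View pics/w1.png

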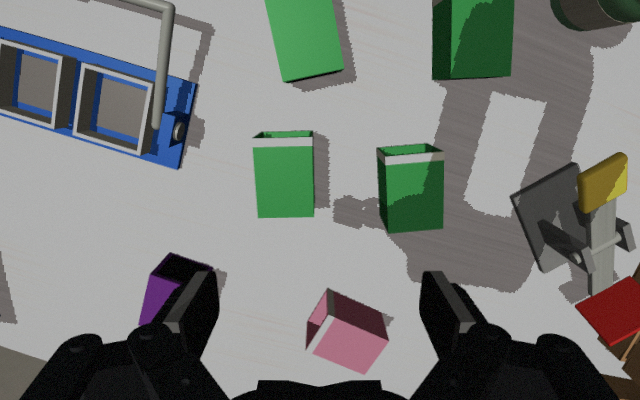

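Wrist view: the near-row pots are at (284,181) and (412,195) with their white mouth bands on the robot side. Positions agree with the table views to within 2 mm. Approaching A.

```bash
python3 -m handwheel '[[9,-1.5,-18,-1.62,5.38,0,1],[9,-1.5,-18,-1.62,5.38,0,1],[9,-1.5,-18,-1.62,5.38,0,1],[9,-1.5,-18,-1.62,5.38,0,1],[9,-1.5,-18,-1.62,5.38,0,1],[9,-1.5,-18,-1.62,5.38,0,1],[9,-1.5,-18,-1.62,5.38,0,1],[9,-1.5,-18,-1.62,5.38,0,1]]'
python3 - <<'E'
from t import *
pick('A',.0);s=read_state();print(s['joint_pos'].round(2),s['ee_pos']);c=camera('wrist');print(-c['R'].T@c['t'])
E
```

```text
time: 2.55
ee_pos: [0.6481, 0.1329, 0.0941]
orientation: [-0.136, 0.922, -0.054, -0.359]
force: [1.6, 0.8, -0.4]
grip_width: 0.0854
gripper_force: 0.0
shift [-62.7 -26.6 -77.5] turn [-0.6  2.4  0.5] min rows 3.0 /8: [-7.8 -3.3 -9.7] [-0.08  0.3   0.07]
[ 0.17  1.27  0.3  -0.11  2.3  -1.73] [0.64809194 0.13288545 0.09407636]
[0.68269632 0.14424885 0.25270118]
```

```bash
python3 -m handwheel '[[-9,-4,-11,-0.1,0.3,0.1,1],[-9,-4,-11,-0.1,0.3,0.1,1],[-9,-4,-11,-0.1,0.3,0.1,1],[-9,-4,-11,-0.1,0.3,0.1,1],[-9,-4,-11,-0.1,0.3,0.1,1],[-9,-4,-11,0,0.3,0,1],[-8,-2,-11,0,0.3,0,1],[0,0,0,0,0,0,1]]'
python3 - <<'E'
from t import *
pick('A',.0);s=read_state();print(s['joint_pos'].round(2),s['force'])
E
```

```text
time: 3.4
ee_pos: [0.5851, 0.1066, 0.0187]
orientation: [-0.139, 0.915, -0.056, -0.374]
force: [-0.1, 0.4, -0.3]
grip_width: 0.0852
gripper_force: 0.0
shift [ 0.3 -0.3 -2.1] turn [-0.2  0.5  0. ] min rows 1.0 /8: [ 0.  -0.  -0.3] [-0.03  0.06  0.  ]
[ 0.16  1.1   0.73 -0.12  2.07 -1.73] [-0.10762164  0.35833227 -0.34337623]
```

```bash
python3 -m handwheel '[[0,0,0,0,0,0,-1],[0,0,0,0,0,0,-1],[0,0,0,0,0,0,-1],[0,0,0,0,0,0,-1],[0,0,0,0,0,0,-1],[0,0,0,0,0,0,-1],[0,0,0,0,0,0,-1],[0,0,0,0,0,0,-1]]' 50
python3 -m handwheel '[[0,0,10,0,0,0,-1],[0,0,20,0,0,0,-1],[0,0,30,0,0,0,-1],[0,0,30,0,0,0,-1],[0,0,30,0,0,0,-1],[0,0,30,0,0,0,-1],[0,0,20,0,0,0,-1],[0,0,0,0,0,0,-1]]'
python3 - <<'E'
from t import *
place(2,.10);s=read_state();print(s['joint_pos'].round(2));c=snap('wrist','w2')
E
```

```text
time: 4.2
ee_pos: [0.5885, 0.1068, 0.0214]
orientation: [-0.139, 0.916, -0.056, -0.371]
force: [2.8, 2.3, 5.5]
grip_width: 0.0535
gripper_force: 52.9
time: 5.0
ee_pos: [0.589, 0.1067, 0.1948]
orientation: [-0.139, 0.917, -0.056, -0.369]
force: [-0.1, 0.2, -0.4]
grip_width: 0.0534
gripper_force: 52.5
shift [  -5.3 -272.   -52.2] turn [ 12.2 -88.3 -14.9] min rows 11.0 /8: [ -0.7 -34.   -6.5] [  1.52 -11.04  -1.86]
[ 0.16  0.94  0.67 -0.14  2.29 -1.77]
```

View pics/w2.png

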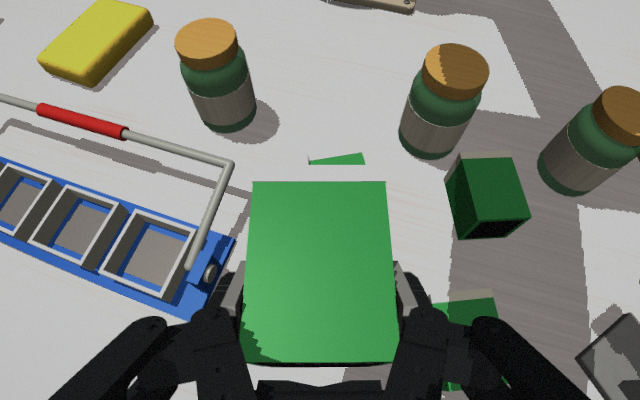

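Pot A is held; its white band blends into the table above row 182 and occludes pot C. Turning it and carrying it over pocket 2.

```bash
python3 -m handwheel '[[0,-17,-1,0.76,-5.52,-0.93,-1],[0,-17,-1,0.76,-5.52,-0.93,-1],[0,-17,-1,0.76,-5.52,-0.93,-1],[0,-17,-1,0.76,-5.52,-0.93,-1],[0,-17,-1,0.76,-5.52,-0.93,-1],[0,-17,-1,0.76,-5.52,-0.93,-1],[0,-17,-1,0.76,-5.52,-0.93,-1],[0,-17,-1,0.76,-5.52,-0.93,-1]]' 60
python3 -m handwheel '[[0,-17,-1,0.76,-5.52,-0.93,-1],[0,-17,-1,0.76,-5.52,-0.93,-1],[0,-17,-1,0.76,-5.52,-0.93,-1],[0,-17,-1,0.76,-5.52,-0.93,-1],[0,-17,-1,0.76,-5.52,-0.93,-1],[0,-17,-1,0.76,-5.52,-0.93,-1],[0,-17,-1,0.76,-5.52,-0.93,-1],[0,-17,-1,0.76,-5.52,-0.93,-1]]'
python3 - <<'E'
from t import *
place(2,.10,.013,dx=-.005)
s=read_state();print(s['joint_pos'].round(2))
E
```

```text
time: 5.85
ee_pos: [0.5863, -0.0301, 0.18]
orientation: [-0.068, 0.997, -0.033, 0.004]
force: [0.6, -0.4, -2.0]
grip_width: 0.0537
gripper_force: 64.2
time: 6.65
ee_pos: [0.586, -0.1659, 0.1717]
orientation: [0.013, 0.925, -0.005, 0.38]
force: [1.3, 1.2, -1.0]
grip_width: 0.0534
gripper_force: 64.3
shift [ -7.3   0.7 -26.1] turn [-0.1 -0.4  0. ] min rows 1.0 /8: [-0.9  0.1 -3.3] [-0.01 -0.05  0.01]
[-0.59 -0.41  2.29  0.64  0.67 -2.52]
```

Run:
```python
from t import *
s=read_state();R=Ro.from_quat(s['orientation']).as_matrix();print('grasp',(s['ee_pos']-.019*R[:,2]).round(4))
for nm in('scene','top','wrist'):
    c=snap(nm,nm+'3');P=cloud(c);hsv=cv2.cvtColor(c['color'],cv2.COLOR_BGR2HSV)
    m=cv2.inRange(hsv,(45,100,25),(80,255,255))>0
    Q=P[m&(P[...,1]<-.1)&(P[...,1]>-.23)&(P[...,0]>.5)&(P[...,0]<.66)&(P[...,2]>.07)]
    if len(Q): print(nm,len(Q),np.percentile(Q,[2,25,50,75,98],axis=0).round(4).tolist())
a=cv2.imread('pics/scene3.png')[130:330,130:400];b=cv2.imread('pics/wrist3.png')
a=cv2.resize(a,None,fx=1.5,fy=1.5);b=cv2.resize(b,(480,300));cv2.imwrite('pics/v3.png',cv2.convertScaleAbs(np.vstack([cv2.copyMakeBorder(a,0,0,0,480-a.shape[1],0),b])[:600],alpha=1.5))
```

```text
grasp [ 0.5726 -0.1655  0.1852]
scene 722 [[0.5564, -0.1932, 0.1441], [0.6042, -0.1839, 0.1661], [0.6071, -0.1679, 0.1885], [0.6083, -0.1512, 0.2082], [0.61, -0.1383, 0.2119]]
top 166 [[0.5487, -0.1959, 0.1857], [0.5532, -0.1872, 0.2028], [0.5653, -0.1663, 0.2047], [0.5862, -0.1456, 0.2065], [0.6005, -0.1396, 0.211]]
wrist 26614 [[0.5478, -0.1902, 0.1408], [0.549, -0.1778, 0.1603], [0.5496, -0.1645, 0.1781], [0.5503, -0.1512, 0.1934], [0.5517, -0.1388, 0.2059]]
```

View pics/v3.png

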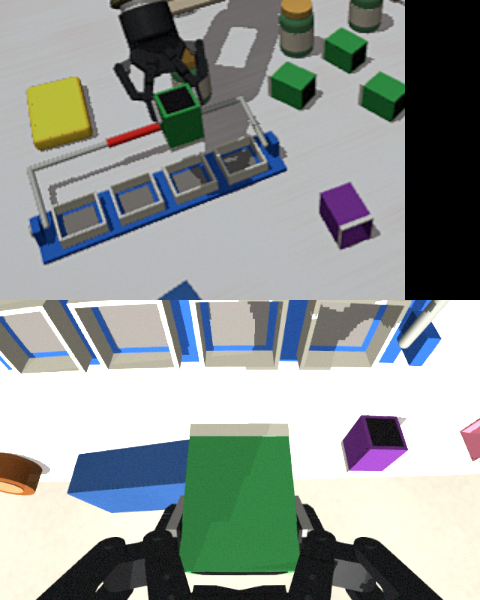

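The pot hangs upright over pocket 2: the closed black end is up and the white rim shows at the bottom. Its centre is about (0.577, -0.1655), so I lower it with a 4 mm correction.

```bash
python3 -m handwheel '[[-2,0.5,-20,0,-0.4,0,-1],[-2,0,-20,0,0,0,-1],[0,0,-20,0,0,0,-1],[0,0,-20,0,0,0,-1],[0,0,-15,0,0,0,-1],[0,0,-10,0,0,0,-1],[0,0,-10,0,0,0,-1],[0,0,-6,0,0,0,-1]]'
python3 - <<'E'
from t import *
place(2,.0,.0135,dx=-.0015)
s=read_state();print(s['joint_pos'].round(2),s['force'])
E
```

```text
time: 7.6
ee_pos: [0.5873, -0.1489, 0.0697]
orientation: [0.023, 0.93, -0.014, 0.366]
force: [0.9, 0.2, -1.5]
grip_width: 0.0533
gripper_force: 64.3
shift [ -5.1 -16.3 -23.6] turn [ 0.5 -2.   1.4] min rows 1.0 /8: [-0.6 -2.  -2.9] [ 0.06 -0.26  0.18]
[-0.52 -0.21  2.34  0.78  0.44 -2.66] [ 0.85760482  0.15994023 -1.46376871]
```

Joint 6 is at its range limit here. Pocket 3 lines up better with the arm plane, so I lift and move pot A there. The other pots get a half-turned grasp.

```bash
python3 -m handwheel '[[0,0,25,0,0,0,-1],[0,0,25,0,0,0,-1],[0,0,25,0,0,0,-1],[0,15,0,0,0,0,-1],[0,25,0,0,0,0,-1],[0,25,0,0,0,0,-1],[0,10,0,0,0,0,-1],[0,0,0,0,0,0,-1]]'
python3 - <<'E'
from t import *
place(3,.04,.0135,dx=-.0015)
s=read_state();print(s['joint_pos'].round(2),s['force'])
E
```

```text
time: 8.4
ee_pos: [0.5872, -0.0731, 0.1455]
orientation: [0.022, 0.93, -0.014, 0.367]
force: [-0.1, -0.4, -1.7]
grip_width: 0.0532
gripper_force: 64.2
shift [ -2.4  -0.2 -59.4] turn [ 0.5 -2.   1.3] min rows 2.0 /8: [-0.3 -0.  -7.4] [ 0.06 -0.25  0.17]
[-0.32 -0.46  2.36  0.35  0.53 -2.08] [-0.06851268 -0.44337151 -1.67006284]
```

```bash
python3 -m handwheel '[[-2.4,0,-20,0.3,-1.5,0.7,-1],[0,0,-20,0.2,-1.3,0.6,-1],[0,0,-20,0,0,0,-1],[0,0,-15,0,0,0,-1],[0,0,-10,0,0,0,-1],[0,0,-6,0,0,0,-1],[0,0,0,0,0,0,-1],[0,0,0,0,0,0,-1]]'
python3 - <<'E'
from t import *
place(3,.0,.0135,dx=-.0015,th=-45.9)
s=read_state();print(s['joint_pos'].round(2),s['force'])
c=camera('wrist');P=cloud(c);hsv=cv2.cvtColor(c['color'],cv2.COLOR_BGR2HSV)
m=cv2.inRange(hsv,(45,100,25),(80,255,255))>0
Q=P[m&(P[...,2]>.03)&(P[...,2]<.12)&(abs(P[...,1]+.07)<.05)&(P[...,0]<.6)];print(np.percentile(Q,[2,25,50,75,98],axis=0).round(4).tolist())
f=np.polyfit(Q[:,2],Q[:,0],1);print('face slope deg',np.degrees(np.arctan(f[0])))
E
```

```text
time: 9.2
ee_pos: [0.5851, -0.0744, 0.0559]
orientation: [0.014, 0.921, -0.007, 0.389]
force: [0.7, 0.7, -1.4]
grip_width: 0.0537
gripper_force: 64.3
shift [-0.1  1.1 -9.6] turn [ 0.  -0.1  0.2] min rows 1.0 /8: [-0.   0.1 -1.2] [ 0.   -0.02  0.03]
[-0.36 -0.26  2.43  0.88  0.3  -2.66] [ 0.72051175  0.70485997 -1.38961792]
[[0.5492, -0.0987, 0.0317], [0.5503, -0.0863, 0.05], [0.5509, -0.0729, 0.0668], [0.5514, -0.0597, 0.0812], [0.5526, -0.0473, 0.0933]]
face slope deg -2.4467589835260086
```

```bash
python3 -m handwheel '[[-0.5,0.5,0,0,0,-2,-1],[-0.5,0.5,0,0,0,-2,-1],[0,0,-3,0,0,-1,-1],[0,0,-3,0,0,0,-1],[0,0,-2,0,0,0,-1],[0,0,-1,0,0,0,-1],[0,0,0,0,0,0,-1],[0,0,0,0,0,0,-1]]'
python3 - <<'E'
from t import *
place(3,.0,.0135,dx=-.0015,th=-45.9)
s=read_state();print(s['joint_pos'].round(2),s['force'])
E
```

```text
time: 10.05
ee_pos: [0.5838, -0.0732, 0.0464]
orientation: [0.055, 0.92, -0.023, 0.388]
force: [-0.8, -0.9, -1.6]
grip_width: 0.0537
gripper_force: 64.3
shift [ 1.2 -0.1 -0.1] turn [-0.  -0.2  5.2] min rows 1.0 /8: [ 0.1 -0.  -0. ] [-0.   -0.02  0.66]
[-0.29 -0.24  2.44  0.68  0.19 -2.35] [-0.84795717 -0.87595735 -1.59571683]
```

```bash
python3 -m handwheel '[[0,0,-1,0,0,0,-1],[0,0,-1,0,0,0,-1],[0,0,0,0,0,0,-1],[0,0,0,0,0,0,0.6],[0,0,0,0,0,0,0.6],[0,0,0,0,0,0,0.6],[0,0,0,0,0,0,0.6],[0,0,0,0,0,0,0.6]]'
python3 -m handwheel '[[-3,0,3,0,0,0,0.6],[-10,0,10,0,0,0,0.6],[-20,0,20,0,0,0,0.6],[-20,0,20,0,0,0,0.6],[-15,0,25,0,0,0,0.6],[-10,0,25,0,0,0,0.6],[0,0,25,0,0,0,0.6],[0,0,20,0,0,0,1]]'
python3 - <<'E'
from t import *
s=read_state();print(s['joint_pos'].round(2),s['force'])
c=snap('scene','s4');P=cloud(c);hsv=cv2.cvtColor(c['color'],cv2.COLOR_BGR2HSV)
m=cv2.inRange(hsv,(45,100,25),(80,255,255))>0
Q=P[m&(P[...,2]>.03)&(P[...,2]<.12)&(abs(P[...,1]+.07)<.05)];print(np.percentile(Q,[2,25,50,75,98],axis=0).round(4).tolist())
pick('B',.10);go(22-180,0,(.58,.23,.2))
E
```

```text
time: 10.85
ee_pos: [0.5836, -0.073, 0.044]
orientation: [0.055, 0.92, -0.023, 0.388]
force: [-0.5, 0.2, 0.9]
grip_width: 0.0683
gripper_force: 0.0
time: 11.65
ee_pos: [0.5412, -0.0787, 0.1991]
orientation: [0.055, 0.925, -0.022, 0.376]
force: [0.2, -0.6, 0.2]
grip_width: 0.0807
gripper_force: 0.0
[-0.34 -0.76  2.45  0.24  0.71 -1.92] [ 0.2375264  -0.60763045  0.21086721]
[[0.3839, -0.113, 0.0322], [0.4082, -0.0962, 0.0574], [0.5992, -0.0825, 0.0764], [0.6059, -0.0644, 0.0848], [0.6097, -0.0476, 0.0934]]
shift [  86.3  333.4 -116.3] turn [-11.9  89.5  22.6] min rows 11.0 /8: [ 10.8  41.7 -14.5] [-1.49 11.19  2.83]
shift [ 37.1 309.2 -22.5] turn [  59.2    7.9 -141.3] min rows 18.0 /8: [ 4.6 38.6 -2.8] [  7.4    0.98 -17.66]
```

```bash
python3 -m handwheel '[[0,10,5,0.6,5.7,0,1],[0,10,5,0.6,5.7,0,1],[0,10,5,0.6,5.7,0,1],[0,10,5,0.6,5.7,0,1],[0,10,5,0.6,5.7,0,1],[0,10,0,0.6,5.7,0,1],[0,10,0,0.6,5.7,0,1],[0,10,0,0.6,5.7,0,1]]'
python3 -m handwheel '[[5,15,0,0,0,-8.5,1],[5,15,0,0,0,-8.5,1],[5,15,0,0,0,-8.5,1],[5,15,0,0,0,-8.5,1],[5,15,0,0,0,-8.5,1],[5,15,0,0,0,-8.5,1],[5,15,0,0,0,-8.5,1],[5,15,0,0,0,-8.5,1]]'
python3 -m handwheel '[[0,14,0,0,0,-8.5,1],[0,14,0,0,0,-8.5,1],[0,14,0,0,0,-8.5,1],[0,14,0,0,0,-8.5,1],[0,14,0,0,0,-8.5,1],[0,14,0,0,0,-8.5,1],[0,14,0,0,0,-8.5,1],[0,14,0,0,0,-8.5,1]]'
sed -i 's/go(f,45,g-back\*R\[:,2\])/go(f-180,-45,g-back*R[:,2])/; s/go(-1.6,th,g)/go(-1.6-180,-th,g)/' t.py
cat >> h.py <<'E'
def greens(c,zt=.054):
    P=cloud(c);hsv=cv2.cvtColor(c['color'],cv2.COLOR_BGR2HSV)
    m=cv2.inRange(hsv,(45,100,25),(80,255,255));n,l,st,ce=cv2.connectedComponentsWithStats(m)
    for i in range(1,n):
        if st[i,4]<150: continue
        Q=P[l==i];top=Q[np.abs(Q[:,2]-zt)<.006]
        if len(top)<30: continue
        r=cv2.minAreaRect((top[:,:2]*1000).astype(np.float32)); print('green',ce[i].round(),len(top),np.round(r[0],1),np.round(r[1]),round(r[2],1),np.median(top[:,2]).round(4))
E
python3 - <<'E'
from t import *
pick('B',.10); print(read_state()['joint_pos'].round(2)); greens(camera('top'))
E
```

```text
time: 12.5
ee_pos: [0.5414, 0.0022, 0.2216]
orientation: [0.057, 0.998, -0.004, -0.017]
force: [1.2, -0.1, -1.0]
grip_width: 0.0853
gripper_force: 0.0
time: 13.3
ee_pos: [0.5812, 0.1223, 0.2208]
orientation: [0.608, 0.794, 0.005, -0.015]
force: [0.3, -0.5, 0.4]
grip_width: 0.085
gripper_force: 0.0
time: 14.1
ee_pos: [0.5809, 0.2342, 0.2208]
orientation: [0.948, 0.318, 0.013, -0.009]
force: [0.1, 0.1, 0.8]
grip_width: 0.085
gripper_force: 0.0
shift [  48.3   20.  -133.5] turn [-23.5  40.5 -14. ] min rows 6.0 /8: [  6.    2.5 -16.7] [-2.94  5.06 -1.75]
[0.29 0.18 1.45 0.02 1.48 1.21]
green [180. 128.] 41 [822.6 518.4] [115.  31.] 0.2 0.0531
green [120. 121.] 32 [855.6 724.3] [ 22. 121.] 0.3 0.0566
green [132. 144.] 56 [773.  680.6] [ 21. 189.] 0.7 0.0539
green [308. 232.] 295 [461.4  92.1] [65. 51.] 28.3 0.0524
```

```bash
python3 -m handwheel '[[6,2.5,-16.7,-3,5.1,-1.75,1],[6,2.5,-16.7,-3,5.1,-1.75,1],[6,2.5,-16.7,-3,5.1,-1.75,1],[6,2.5,-16.7,-3,5.1,-1.75,1],[6,2.5,-16.7,-3,5.1,-1.75,1],[6,2.5,-16.7,-3,5.1,-1.75,1],[6,2.5,-16.7,-3,5.1,-1.75,1],[6,2.5,-16.7,-3,5.1,-1.75,1]]'
python3 - <<'E'
from t import *
pick('B',.0,z=.032); print(read_state()['joint_pos'].round(2)); c=snap('wrist','w5');greens(c)
for n in('top','scene'): print(n);greens(camera(n))
E
```

```text
time: 14.95
ee_pos: [0.6258, 0.2514, 0.0975]
orientation: [0.915, 0.195, -0.347, 0.067]
force: [0.8, 0.5, 0.5]
grip_width: 0.0853
gripper_force: 0.0
shift [-62.2 -23.7 -78.9] turn [-2.1  3.  -1.7] min rows 3.0 /8: [-7.8 -3.  -9.9] [-0.26  0.38 -0.21]
[ 0.33  1.33  0.19 -0.06  2.34  1.46]
green [298. 234.] 5684 [496.2 233.2] [ 75. 231.] 88.7 0.0537
green [392. 285.] 1078 [463.3  93.1] [69. 53.] 28.4 0.0537
green [599. 291.] 961 [577.8 -71.1] [56. 54.] 83.3 0.0541
top
green [144. 133.] 140 [815.8 644.9] [283. 106.] 89.9 0.0542
green [308. 232.] 294 [461.4  92. ] [65. 51.] 28.1 0.0523
scene
green [358. 162.] 278 [423.1 236.8] [68. 55.] 19.6 0.0542
green [573. 204.] 334 [867.8 639.3] [298. 132.] 80.0 0.0537
green [323. 186.] 328 [466.7  93.1] [69. 56.] 28.0 0.0542
green [385. 193.] 352 [573.9 231.4] [68. 56.] 21.3 0.0545
green [290. 230.] 77 [591.6 -86.2] [72. 36.] 38.4 0.0538
green [ 28. 344.] 46 [ 602.3 -660.8] [ 5. 88.] 6.0 0.0489
```

```bash
python3 -m handwheel '[[-9,-4,-11,-0.3,0.4,-0.2,1],[-9,-4,-11,-0.3,0.4,-0.2,1],[-9,-4,-11,-0.3,0.4,-0.2,1],[-9,-4,-11,-0.3,0.4,-0.2,1],[-9,-3,-11,-0.3,0.4,-0.2,1],[-9,-3,-11,-0.3,0.5,-0.3,1],[-8,-2,-10,-0.3,0.5,-0.3,1],[0,0,0,0,0,0,1]]'
python3 -m handwheel '[[0,0,0,0,0,0,-1],[0,0,0,0,0,0,-1],[0,0,0,0,0,0,-1],[0,0,0,0,0,0,-1],[0,0,0,0,0,0,-1],[0,0,0,0,0,0,-1],[0,0,0,0,0,0,-1],[0,0,0,0,0,0,-1]]' 60
python3 - <<'E'
from t import *
pick('B',.0,z=.034);s=read_state();print(s['joint_pos'].round(2),s['force'])
E
```

```text
time: 15.9
ee_pos: [0.5641, 0.2278, 0.0274]
orientation: [0.909, 0.177, -0.371, 0.073]
force: [0.0, 0.1, -0.1]
grip_width: 0.0852
gripper_force: 0.0
time: 16.7
ee_pos: [0.5662, 0.2284, 0.0277]
orientation: [0.909, 0.176, -0.371, 0.074]
force: [1.3, 0.8, 8.9]
grip_width: 0.0532
gripper_force: 63.6
shift [-2.6 -0.7 -7.1] turn [-0.   0.6 -0. ] min rows 1.0 /8: [-0.3 -0.1 -0.9] [-0.    0.08 -0.01]
[ 0.33  1.15  0.64 -0.05  2.13  1.5 ] [1.34295678 0.75494147 8.9416175 ]
```

```bash
python3 -m handwheel '[[0,0,10,0,0,0,-1],[0,0,20,0,0,0,-1],[0,0,30,0,0,0,-1],[0,0,30,0,0,0,-1],[0,0,30,0,0,0,-1],[0,0,30,0,0,0,-1],[0,0,20,0,0,0,-1],[0,0,0,0,0,0,-1]]'
python3 - <<'E'
from t import *
place(2,.10,.013,dx=-.009);s=read_state();print(s['joint_pos'].round(2),s['force'])
E
```

```text
time: 17.5
ee_pos: [0.5664, 0.2286, 0.2007]
orientation: [0.91, 0.176, -0.368, 0.074]
force: [-0.5, -0.1, -1.2]
grip_width: 0.053
gripper_force: 62.8
shift [   8.3 -393.7  -55.2] turn [ 16.1 -88.2 -18.5] min rows 11.0 /8: [  1.  -49.2  -6.9] [  2.01 -11.02  -2.31]
[ 0.33  0.99  0.57 -0.06  2.35  1.49] [-0.45739072 -0.07343554 -1.20035722]
```

```bash
python3 -m handwheel '[[0.5,-24.6,-1,1,-5.5,-1.16,-1],[0.5,-24.6,-1,1,-5.5,-1.16,-1],[0.5,-24.6,-1,1,-5.5,-1.16,-1],[0.5,-24.6,-1,1,-5.5,-1.16,-1],[0.5,-24.6,-1,1,-5.5,-1.16,-1],[0.5,-24.6,-1,1,-5.5,-1.16,-1],[0.5,-24.6,-1,1,-5.5,-1.16,-1],[0.5,-24.6,-1,1,-5.5,-1.16,-1]]'
python3 -m handwheel '[[0.5,-24.6,-1,1,-5.5,-1.16,-1],[0.5,-24.6,-1,1,-5.5,-1.16,-1],[0.5,-24.6,-1,1,-5.5,-1.16,-1],[0.5,-24.6,-1,1,-5.5,-1.16,-1],[0.5,-24.6,-1,1,-5.5,-1.16,-1],[0.5,-24.6,-1,1,-5.5,-1.16,-1],[0.5,-24.6,-1,1,-5.5,-1.16,-1],[0.5,-24.6,-1,1,-5.5,-1.16,-1]]'
cat >> t.py <<'E'
def held(yc):
    s=read_state();R=Ro.from_quat(s['orientation']).as_matrix();g=s['ee_pos']-.019*R[:,2];print('grasp',g.round(4),'joints',s['joint_pos'].round(2),'grip',s['grip_width'].round(4))
    for nm in('scene','wrist'):
        c=camera(nm);P=cloud(c);hsv=cv2.cvtColor(c['color'],cv2.COLOR_BGR2HSV)
        m=cv2.inRange(hsv,(45,100,25),(80,255,255))>0
        Q=P[m&(abs(P[...,1]-yc)<.045)&(abs(P[...,0]-g[0]-.01)<.06)&(P[...,2]>max(.03,g[2]-.06))&(P[...,2]<g[2]+.06)]
        if len(Q)<20: print(nm,len(Q));continue
        print(nm,len(Q),np.percentile(Q,[2,50,98],axis=0).round(4).tolist())
        # x faces: fit plane x=f(y,z) on the dominant x mode
        h,e=np.histogram(Q[:,0],30);k=h.argmax();x0=(e[k]+e[k+1])/2;F=Q[abs(Q[:,0]-x0)<.006]
        a=np.linalg.lstsq(np.c_[F[:,1]-F[:,1].mean(),F[:,2]-F[:,2].mean(),np.ones(len(F))],F[:,0],rcond=None)[0]
        print('  face x',a[2].round(4),'yaw',np.degrees(np.arctan(-a[0])).round(1),'tilt',np.degrees(np.arctan(a[1])).round(1),'y',np.percentile(F[:,1],[1,99]).round(4),'z',np.percentile(F[:,2],[1,99]).round(4))
E
python3 - <<'E'
from t import *
held(-.165);place(2,.0,.013,dx=-.009)
E
```

```text
time: 18.3
ee_pos: [0.5684, 0.0302, 0.1868]
orientation: [0.995, 0.088, 0.004, 0.043]
force: [-0.7, -0.3, -0.0]
grip_width: 0.0535
gripper_force: 63.0
time: 19.1
ee_pos: [0.572, -0.1666, 0.1788]
orientation: [0.925, -0.014, 0.379, 0.006]
force: [1.9, 0.8, -2.3]
grip_width: 0.0534
gripper_force: 63.0Traceback (most recent call last):
  File "<stdin>", line 2, in <module>
  File "t.py", line 14, in held
    s=read_state();R=Ro.from_quat(s['orientation']).as_matrix();g=s['ee_pos']-.019*R[:,2];print('grasp',g.round(4),'joints',s['joint_pos'].round(2),'grip',s['grip_width'].round(4))
                                                                                                                                                           ^^^^^^^^^^^^^^^^^^^^^
AttributeError: 'float' object has no attribute 'round'
```

```bash
sed -i "s/s\['grip_width'\].round(4)/round(s['grip_width'],4)/" t.py
python3 - <<'E'
from t import *
held(-.165);place(2,.0,.013,dx=-.009)
E
```

```text
grasp [ 0.5587 -0.1662  0.1923] joints [-0.61 -0.47  2.31  0.63  0.71  0.63] grip 0.0534
scene 733 [[0.5487, -0.1938, 0.1517], [0.5994, -0.1689, 0.1961], [0.6021, -0.1404, 0.2198]]
  face x 0.5998 yaw -1.8 tilt 0.3 y [-0.1938 -0.141 ] z [0.1502 0.2193]
wrist 10433 [[0.5422, -0.1948, 0.1559], [0.5473, -0.168, 0.2149], [0.5966, -0.1416, 0.2166]]
  face x 0.5443 yaw -1.3 tilt 3.2 y [-0.1941 -0.1412] z [0.151  0.2169]
shift [   4.7    2.5 -129.8] turn [-0.2 -0.7  0.3] min rows 3.0 /8: [  0.6   0.3 -16.2] [-0.02 -0.09  0.04]
```

```bash
python3 -m handwheel '[[1,1.5,-20,0,-0.4,0,-1],[0.5,1,-20,0,0,0,-1],[0,0,-20,0,0,0,-1],[0,0,-20,0,0,0,-1],[0,0,-20,0,0,0,-1],[0,0,-14,0,0,0,-1],[0,0,-8,0,0,0,-1],[0,0,0,0,0,0,-1]]'
python3 - <<'E'
from t import *
held(-.165);place(2,.0,.0133,dx=-.0103)
E
```

```text
time: 20.0
ee_pos: [0.5733, -0.1612, 0.0548]
orientation: [0.926, -0.013, 0.378, 0.004]
force: [-0.4, 0.2, -1.0]
grip_width: 0.0532
gripper_force: 63.3
grasp [ 0.56   -0.1609  0.0684] joints [-0.6  -0.19  2.37  0.99  0.48  0.21] grip 0.0532
scene 553 [[0.5512, -0.1886, 0.032], [0.6006, -0.164, 0.0759], [0.6038, -0.1347, 0.0969]]
  face x 0.601 yaw -1.7 tilt 0.4 y [-0.1885 -0.1361] z [0.0308 0.0961]
wrist 10440 [[0.5453, -0.1878, 0.0374], [0.5505, -0.161, 0.0947], [0.5998, -0.1347, 0.0965]]
  face x 0.5473 yaw -1.1 tilt 3.4 y [-0.1873 -0.1342] z [0.0311 0.0968]
shift [ -0.9  -2.7 -11.2] turn [-0.1 -0.4 -0. ] min rows 1.0 /8: [-0.1 -0.3 -1.4] [-0.01 -0.04 -0.  ]
```

```bash
python3 -m handwheel '[[0,-1.5,0,0,0,0,-1],[0,-1.5,-3,0,0,0,-1],[0,0,-3,0,0,0,-1],[0,0,-3,0,0,0,-1],[0,0,-2,0,0,0,-1],[0,0,0,0,0,0,-1],[0,0,0,0,0,0,-1],[0,0,0,0,0,0,-1]]'
python3 - <<'E'
from t import *
held(-.165);place(2,.0,.0133,dx=-.0103);print(read_state()['force'])
E
```

```text
time: 20.9
ee_pos: [0.5744, -0.1661, 0.0462]
orientation: [0.925, -0.013, 0.38, 0.005]
force: [0.3, -0.9, -1.0]
grip_width: 0.0535
gripper_force: 63.3
grasp [ 0.561  -0.1657  0.0597] joints [-0.61 -0.16  2.36  1.04  0.46  0.14] grip 0.0535
scene 506 [[0.5503, -0.1934, 0.0324], [0.6016, -0.1685, 0.0715], [0.6047, -0.1396, 0.0885]]
  face x 0.6021 yaw -1.6 tilt -0.5 y [-0.1936 -0.1405] z [0.0311 0.0874]
wrist 10135 [[0.546, -0.1921, 0.0365], [0.5512, -0.1654, 0.085], [0.6002, -0.139, 0.0867]]
  face x 0.548 yaw -1.2 tilt 4.0 y [-0.1916 -0.1385] z [0.0324 0.087 ]
shift [-1.   1.1 -0.4] turn [-0.  -0.3  0. ] min rows 1.0 /8: [-0.1  0.1 -0.1] [-0.   -0.04  0.01]
[ 0.02625396  1.01002162 -1.13945489]
```

```bash
python3 -m handwheel '[[0,0,-1.5,0,0,0,-1],[0,0,-1,0,0,0,-1],[0,0,0,0,0,0,-1],[0,0,0,0,0,0,0.6],[0,0,0,0,0,0,0.6],[0,0,0,0,0,0,0.6],[0,0,0,0,0,0,0.6],[0,0,0,0,0,0,0.6]]'
python3 -m handwheel '[[-3,0,3,0,0,0,0.6],[-10,0,10,0,0,0,0.6],[-20,0,20,0,0,0,0.6],[-20,0,20,0,0,0,0.6],[-15,0,25,0,0,0,0.6],[-10,0,25,0,0,0,0.6],[0,0,30,0,0,0,0.6],[0,0,20,0,0,0,1]]'
python3 - <<'E'
from t import *
greens(camera('scene'));greens(camera('wrist'));pick('C',.10);print(read_state()['joint_pos'].round(2))
E
```

```text
time: 21.8
ee_pos: [0.5742, -0.166, 0.0435]
orientation: [0.925, -0.013, 0.38, 0.005]
force: [-0.1, -0.3, 0.1]
grip_width: 0.0682
gripper_force: 0.0
time: 22.6
ee_pos: [0.501, -0.1699, 0.2008]
orientation: [0.925, -0.013, 0.379, 0.005]
force: [0.0, 0.4, 0.2]
grip_width: 0.0809
gripper_force: 0.0
green [372. 165.] 286 [453.9 266.8] [70. 57.] 21.5 0.054
green [573. 204.] 327 [848.2 647. ] [287. 138.] 89.6 0.0536
green [323. 186.] 328 [465.9  92.8] [69. 56.] 27.3 0.0541
green [290. 230.] 77 [582.5 -72.7] [51. 54.] 83.3 0.0542
green [255. 242.] 79 [ 596.4 -176. ] [66. 31.] 53.4 0.0541
green [ 28. 344.] 52 [ 603. -663.] [ 6. 84.] 5.6 0.0488
green [215. 247.] 371 [560.8 -83.8] [37. 74.] 37.5 0.0547
green [311. 252.] 224 [ 546.1 -165.5] [52.  1.] 88.9 0.0541
green [ 26. 356.] 2671 [469.6  86.6] [63. 42.] 16.7 0.054
shift [  16.8  293.6 -115.4] turn [-21.2  88.1  23.8] min rows 11.0 /8: [  2.1  36.7 -14.4] [-2.65 11.01  2.97]
[-0.76 -0.75  2.44  0.63  0.92  0.59]
```

Pot D was knocked aside by about (+31, +30) mm; updating it. Moving to C.

```bash
sed -i 's/D=(.4168,.2346,20.7)/D=(.4476,.2640,21.5)/' t.py
python3 -m handwheel '[[1,18.4,0,-1.33,5.5,1.5,1],[1,18.4,0,-1.33,5.5,1.5,1],[1,18.4,0,-1.33,5.5,1.5,1],[1,18.4,0,-1.33,5.5,1.5,1],[1,18.4,0,-1.33,5.5,1.5,1],[1,18.4,0,-1.33,5.5,1.5,1],[1,18.4,0,-1.33,5.5,1.5,1],[1,18.4,0,-1.33,5.5,1.5,1]]'
python3 -m handwheel '[[1,18.4,-10,-1.33,5.5,1.5,1],[1,18.4,-14,-1.33,5.5,1.5,1],[1,18.4,-14,-1.33,5.5,1.5,1],[1,18.4,-14,-1.33,5.5,1.5,1],[1,18.4,-14,-1.33,5.5,1.5,1],[1,18.4,-14,-1.33,5.5,1.5,1],[1,18.4,-14,-1.33,5.5,1.5,1],[1,18.4,-14,-1.33,5.5,1.5,1]]'
python3 - <<'E'
from t import *
for n in('top','scene','wrist'):print(n);greens(camera(n))
pick('C',.0,z=.030);print(read_state()['joint_pos'].round(2))
E
```

```text
time: 23.5
ee_pos: [0.5086, -0.021, 0.1968]
orientation: [0.991, 0.119, 0.0, 0.054]
force: [0.4, -1.6, 0.7]
grip_width: 0.0857
gripper_force: 0.0
time: 24.3
ee_pos: [0.5164, 0.1258, 0.088]
orientation: [0.893, 0.23, -0.375, 0.094]
force: [0.1, -0.2, -0.3]
grip_width: 0.0857
gripper_force: 0.0
top
green [133. 120.] 51 [855.  685.4] [ 23. 201.] 0.5 0.0551
green [180. 129.] 38 [825.3 518.6] [118.  31.] 0.8 0.054
green [133. 144.] 54 [773.2 682.3] [ 22. 189.] 1.4 0.0531
green [308. 232.] 301 [461.4  92.2] [65. 51.] 28.3 0.0528
scene
green [573. 204.] 336 [848.7 645.1] [285. 136.] 89.8 0.0541
green [323. 186.] 330 [467.3  92.5] [69. 55.] 28.1 0.0542
green [290. 230.] 78 [593.5 -86. ] [71. 37.] 40.7 0.054
green [255. 242.] 75 [ 596.4 -175.2] [64. 32.] 56.6 0.0529
green [ 28. 345.] 45 [ 601.9 -660.3] [ 5. 89.] 5.2 0.0487
wrist
green [ 55. 167.] 4229 [451.1 263.7] [71. 53.] 20.1 0.0538
green [331. 231.] 3563 [463.3  92.6] [69. 54.] 28.4 0.0538
green [617. 254.] 1011 [568.  -44.6] [ 5. 29.] 83.3 0.0538
shift [-56.2 -36.5 -65.7] turn [ 0.1 -1.  -0.1] min rows 2.0 /8: [-7.  -4.6 -8.2] [ 0.02 -0.13 -0.01]
[ 0.26  0.84  1.04 -0.19  2.04  1.31]
```

```bash
python3 -m handwheel '[[-10,-6,-11.5,0,0,0,1],[-10,-6,-11.5,0,0,0,1],[-10,-6,-11.5,0,0,0,1],[-10,-6,-11.5,0,0,0,1],[-10,-6,-11,0,0,0,1],[-6,-6,-10,0,0,0,1],[0,0,0,0,0,0,1],[0,0,0,0,0,0,1]]'
python3 - <<'E'
from t import *
pick('C',.0,z=.030);s=read_state();print(s['joint_pos'].round(2),s['force'])
E
python3 -m handwheel '[[0,0,0,0,0,0,-1],[0,0,0,0,0,0,-1],[0,0,0,0,0,0,-1],[0,0,0,0,0,0,-1],[0,0,0,0,0,0,-1],[0,0,0,0,0,0,-1],[0,0,0,0,0,0,-1],[0,0,0,0,0,0,-1]]' 60
python3 - <<'E'
from t import *
pick('C',.0,z=.030);s=read_state();print(s['force'])
E
```

```text
time: 25.25
ee_pos: [0.4618, 0.0891, 0.0241]
orientation: [0.895, 0.229, -0.372, 0.094]
force: [0.6, 1.0, 0.4]
grip_width: 0.0852
gripper_force: 0.0
shift [-4.8 -0.1 -7.6] turn [-0.1 -0.1  0.1] min rows 1.0 /8: [-0.6 -0.  -0.9] [-0.01 -0.02  0.01]
[ 0.23  0.76  1.28 -0.2   1.86  1.32] [0.61341923 0.9842391  0.42528684]
time: 26.05
ee_pos: [0.4619, 0.0896, 0.0236]
orientation: [0.895, 0.23, -0.372, 0.094]
force: [3.0, 0.9, 4.8]
grip_width: 0.0534
gripper_force: 63.0
shift [-5.  -0.7 -7.1] turn [-0.1 -0.2  0.1] min rows 1.0 /8: [-0.6 -0.1 -0.9] [-0.01 -0.02  0.01]
[3.03153801 0.87240331 4.8298011 ]
```

```bash
python3 -m handwheel '[[0,0,10,0,0,0,-1],[0,0,20,0,0,0,-1],[0,0,30,0,0,0,-1],[0,0,30,0,0,0,-1],[0,0,30,0,0,0,-1],[0,0,30,0,0,0,-1],[0,0,20,0,0,0,-1],[0,0,0,0,0,0,-1]]'
python3 - <<'E'
from t import *
place(1,.13,.014,dx=-.007);s=read_state();print(s['joint_pos'].round(2),s['force'])
E
```

```text
time: 26.85
ee_pos: [0.4627, 0.0897, 0.1973]
orientation: [0.896, 0.229, -0.369, 0.094]
force: [0.2, 0.0, -0.0]
grip_width: 0.0536
gripper_force: 62.8
shift [ 111.4 -346.7  -20.7] turn [ 21.2 -88.2 -23.8] min rows 11.0 /8: [ 13.9 -43.3  -2.6] [  2.65 -11.02  -2.98]
[ 0.23  0.54  1.24 -0.22  2.11  1.26] [ 0.19055456  0.03933654 -0.01480701]
```

```bash
python3 -m handwheel '[[9,-21.7,0,1.33,-5.51,-1.49,-1],[9,-21.7,0,1.33,-5.51,-1.49,-1],[9,-21.7,0,1.33,-5.51,-1.49,-1],[9,-21.7,0,1.33,-5.51,-1.49,-1],[7,-21.7,0,1.33,-5.51,-1.49,-1],[7,-21.7,0,1.33,-5.51,-1.49,-1],[7,-21.7,0,1.33,-5.51,-1.49,-1],[7,-21.7,0,1.33,-5.51,-1.49,-1]]'
python3 -m handwheel '[[6,-21.7,0,1.33,-5.51,-1.49,-1],[6,-21.7,0,1.33,-5.51,-1.49,-1],[6,-21.7,0,1.33,-5.51,-1.49,-1],[6,-21.7,0,1.33,-5.51,-1.49,-1],[6,-21.7,-2,1.33,-5.51,-1.49,-1],[6,-21.7,-2,1.33,-5.51,-1.49,-1],[6,-21.7,-2,1.33,-5.51,-1.49,-1],[5,-21.7,-2,1.33,-5.51,-1.49,-1]]'
python3 - <<'E'
from t import *
held(-.257);place(1,.0,.014,dx=-.007)
E
```

```text
time: 27.65
ee_pos: [0.5248, -0.0851, 0.1925]
orientation: [0.992, 0.118, 0.005, 0.054]
force: [-0.1, 0.3, -1.2]
grip_width: 0.0534
gripper_force: 62.9
time: 28.45
ee_pos: [0.5714, -0.2589, 0.1844]
orientation: [0.924, -0.013, 0.381, 0.005]
force: [0.9, 1.6, -1.2]
grip_width: 0.0533
gripper_force: 63.0
grasp [ 0.558  -0.2585  0.1979] joints [-0.8  -0.3   2.18  0.76  0.8   0.38] grip 0.0533
scene 749 [[0.5455, -0.2845, 0.1543], [0.5949, -0.259, 0.1985], [0.5976, -0.2324, 0.2223]]
  face x 0.5952 yaw -1.7 tilt -0.5 y [-0.285  -0.2333] z [0.1529 0.2219]
wrist 9439 [[0.5378, -0.2869, 0.164], [0.5441, -0.2597, 0.2174], [0.5919, -0.2335, 0.2188]]
  face x 0.54 yaw -1.5 tilt 3.1 y [-0.2861 -0.2331] z [0.1576 0.219 ]
shift [   4.6    2.  -134.4] turn [-0.3 -0.4  0.2] min rows 3.0 /8: [  0.6   0.3 -16.8] [-0.04 -0.05  0.02]
```

```bash
python3 -m handwheel '[[2,1.5,-20,0,-0.4,0,-1],[1,1,-20,0,0,0,-1],[0,0,-20,0,0,0,-1],[0,0,-20,0,0,0,-1],[0,0,-20,0,0,0,-1],[0,0,-16,0,0,0,-1],[0,0,-10,0,0,0,-1],[0,0,0,0,0,0,-1]]'
python3 - <<'E'
from t import *
held(-.257);place(1,.0,.0154,dx=-.007)
E
```

```text
time: 29.35
ee_pos: [0.574, -0.2531, 0.0563]
orientation: [0.925, -0.012, 0.381, 0.003]
force: [-0.0, 0.8, -0.9]
grip_width: 0.0531
gripper_force: 63.3
grasp [ 0.5607 -0.2528  0.0698] joints [-0.79 -0.04  2.23  1.05  0.6   0.01] grip 0.0531
scene 551 [[0.5478, -0.2788, 0.0321], [0.5972, -0.2533, 0.076], [0.6001, -0.2266, 0.0948]]
  face x 0.5976 yaw -1.6 tilt -0.9 y [-0.2794 -0.2273] z [0.0314 0.0945]
wrist 9445 [[0.542, -0.28, 0.0394], [0.5482, -0.2528, 0.0932], [0.596, -0.2268, 0.0946]]
  face x 0.5441 yaw -1.2 tilt 3.3 y [-0.2793 -0.2264] z [0.0335 0.0948]
shift [ -1.   -2.6 -10.8] turn [-0.1 -0.  -0.2] min rows 1.0 /8: [-0.1 -0.3 -1.4] [-0.01 -0.01 -0.03]
```

```bash
python3 -m handwheel '[[0,-2,0,0,0,0,-1],[0,-1.5,-4,0,0,0,-1],[0,0,-4,0,0,0,-1],[0,0,-3,0,0,0,-1],[0,0,-1,0,0,0,-1],[0,0,0,0,0,0,-1],[0,0,0,0,0,0,-1],[0,0,0,0,0,0,-1]]'
python3 - <<'E'
from t import *
held(-.257);print(read_state()['force'])
E
python3 -m handwheel '[[0,0,-1,0,0,0,-1],[0,0,0,0,0,0,-1],[0,0,0,0,0,0,0.6],[0,0,0,0,0,0,0.6],[0,0,0,0,0,0,0.6],[0,0,0,0,0,0,0.6],[0,0,0,0,0,0,0.6],[0,0,0,0,0,0,0.6]]'
python3 -m handwheel '[[-3,0,3,0,0,0,0.6],[-10,0,10,0,0,0,0.6],[-20,0,20,0,0,0,0.6],[-20,0,20,0,0,0,0.6],[-15,0,25,0,0,0,0.6],[-10,0,25,0,0,0,0.6],[0,0,30,0,0,0,0.6],[0,0,20,0,0,0,1]]'
python3 - <<'E'
from t import *
greens(camera('scene'));snap('wrist','w6');pick('D',.13,z=.03);print(read_state()['joint_pos'].round(2))
E
```

```text
time: 30.25
ee_pos: [0.5759, -0.2595, 0.0482]
orientation: [0.923, -0.012, 0.384, 0.005]
force: [-0.5, 1.4, 5.8]
grip_width: 0.0534
gripper_force: 63.9
grasp [ 0.5624 -0.2592  0.0616] joints [-0.8  -0.01  2.22  1.09  0.59 -0.04] grip 0.0534
scene 514 [[0.5482, -0.2852, 0.0314], [0.5989, -0.26, 0.0712], [0.602, -0.2328, 0.0867]]
  face x 0.5994 yaw -1.1 tilt -1.2 y [-0.2858 -0.2338] z [0.0303 0.0864]
wrist 9312 [[0.5432, -0.2856, 0.0389], [0.5499, -0.2588, 0.0837], [0.5971, -0.2323, 0.0851]]
  face x 0.5453 yaw -1.2 tilt 3.7 y [-0.285  -0.2319] z [0.0312 0.0853]
[-1.22713808  1.51894594  6.14026465]
time: 31.15
ee_pos: [0.575, -0.2589, 0.0458]
orientation: [0.924, -0.012, 0.383, 0.004]
force: [0.3, 0.0, 0.1]
grip_width: 0.0682
gripper_force: 0.0
time: 31.95
ee_pos: [0.4968, -0.2597, 0.2016]
orientation: [0.923, -0.012, 0.383, 0.006]
force: [0.6, -0.9, 0.1]
grip_width: 0.0807
gripper_force: 0.0
green [372. 164.] 291 [454.6 266.6] [68. 59.] 22.4 0.0542
green [573. 204.] 322 [849.2 643.1] [282. 135.] 89.5 0.0536
green [290. 230.] 74 [591.8 -87.4] [72. 37.] 36.7 0.0536
green [255. 243.] 76 [ 596.1 -174.9] [65. 31.] 56.1 0.0541
green [218. 256.] 81 [ 598.4 -264.9] [58. 23.] 64.9 0.0541
green [ 28. 344.] 50 [ 602.6 -661. ] [ 6. 87.] 5.3 0.0488
shift [ 32.  557.1 -95.2] turn [-15.5  89.4  17.8] min rows 12.0 /8: [  4.   69.6 -11.9] [-1.94 11.18  2.23]
[-0.96 -0.52  2.31  0.76  0.97  0.31]
```

View pics/w6.png

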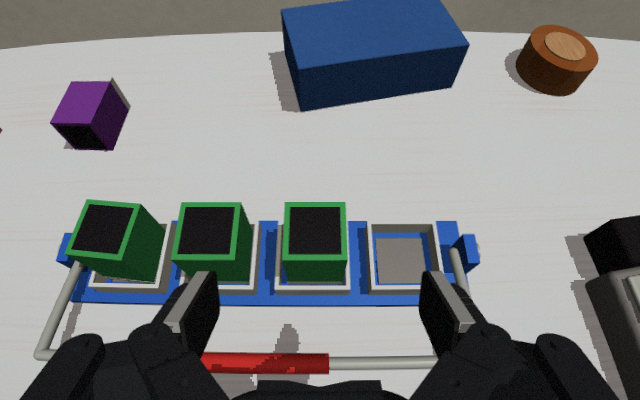

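Three pots are seated, at (105,235), (212,235) and (313,235). Pocket 0 is free at (403,255). Now pot D.

```bash
python3 -m handwheel '[[2,34.8,0,-0.97,5.59,1.11,1],[2,34.8,0,-0.97,5.59,1.11,1],[2,34.8,0,-0.97,5.59,1.11,1],[2,34.8,0,-0.97,5.59,1.11,1],[2,34.8,0,-0.97,5.59,1.11,1],[2,34.8,0,-0.97,5.59,1.11,1],[2,34.8,0,-0.97,5.59,1.11,1],[2,34.8,0,-0.97,5.59,1.11,1]]'
python3 -m handwheel '[[2,34.8,0,-0.97,5.59,1.11,1],[2,34.8,0,-0.97,5.59,1.11,1],[2,34.8,0,-0.97,5.59,1.11,1],[2,34.8,0,-0.97,5.59,1.11,1],[2,34.8,-15,-0.97,5.59,1.11,1],[2,34.8,-20,-0.97,5.59,1.11,1],[2,34.8,-25,-0.97,5.59,1.11,1],[2,34.8,-25,-0.97,5.59,1.11,1]]'
python3 - <<'E'
from t import *
for n in('scene','wrist'):print(n);greens(camera(n))
pick('D',.0,z=.030);print(read_state()['joint_pos'].round(2))
E
```

```text
time: 32.85
ee_pos: [0.5127, 0.0211, 0.1983]
orientation: [0.995, 0.087, 0.0, 0.041]
force: [0.5, -0.3, 0.8]
grip_width: 0.0854
gripper_force: 0.0
time: 33.65
ee_pos: [0.5283, 0.2942, 0.1153]
orientation: [0.909, 0.169, -0.374, 0.07]
force: [0.7, 0.1, 0.6]
grip_width: 0.0854
gripper_force: 0.0
scene
green [372. 165.] 292 [455.3 265.9] [71. 58.] 19.5 0.054
green [573. 204.] 331 [868.2 640.7] [307. 131.] 79.9 0.0541
green [290. 230.] 78 [582.6 -72.7] [51. 51.] 83.0 0.0534
green [255. 242.] 77 [ 595.6 -175.8] [66. 31.] 53.7 0.0536
green [218. 256.] 76 [ 597.6 -264.2] [58. 21.] 65.5 0.0537
green [ 28. 344.] 46 [ 602.4 -661. ] [ 7. 88.] 6.4 0.0488
wrist
green [323. 218.] 3211 [450.9 265.9] [70. 54.] 21.3 0.0538
shift [-77.6 -30.7 -80. ] turn [ 0.6 -1.2  0.3] min rows 3.0 /8: [ -9.7  -3.8 -10. ] [ 0.07 -0.15  0.04]
[0.41 1.06 0.67 0.03 2.22 1.62]
```

Run:
```python
from h import *
s=read_state();Rm=Ro.from_quat(s['orientation']).as_matrix()
for nm,c in(('top',dict(np.load('pics/top0.npz'))),('scene',dict(np.load('pics/scene0.npz'))),('scene now',camera('scene')),('wrist',dict(np.load('pics/w1.npz')))):
    P=cloud(c);hsv=cv2.cvtColor(c['color'],cv2.COLOR_BGR2HSV)
    ye=cv2.inRange(hsv,(22,120,60),(35,255,255))>0
    Q=P[ye&(P[...,1]>.33)&(P[...,1]<.45)&(P[...,2]>.08)&(P[...,2]<.13)&(P[...,0]>.42)&(P[...,0]<.58)]
    if len(Q)<5: print(nm,len(Q));continue
    r=cv2.minAreaRect((Q[:,:2]*1000).astype(np.float32));print(nm,len(Q),Q.mean(0).round(4),Q.min(0).round(3),Q.max(0).round(3),np.round(r[0]),np.round(r[1]),round(r[2],1))
```

```text
top 146 [0.5018 0.3581 0.1081] [0.478 0.333 0.097] [0.527 0.385 0.118] [502. 359.] [40. 40.] 47.4
scene 137 [0.509  0.3573 0.1102] [0.481 0.333 0.098] [0.532 0.385 0.119] [506. 360.] [39. 43.] 48.2
scene now 49 [0.4964 0.3493 0.1034] [0.481 0.33  0.097] [0.518 0.373 0.124] [498. 351.] [22. 46.] 38.9
wrist 1977 [0.5005 0.3559 0.1109] [0.474 0.332 0.098] [0.529 0.388 0.118] [503. 361.] [45. 42.] 47.2
```

The body at 45° would clip the yellow tab while picking D there. I'll lift D with the tool vertical, set it down in the clear, then regrasp it tilted.

```bash
python3 -m handwheel '[[0,0,25,0,0,0,1],[0,0,25,0,0,0,1],[0,0,25,0,0,0,1],[-15,0,10,2,-5.2,0,1],[-15,-5,0,2,-5.2,0,1],[-15,-5,0,2,-5.2,0,1],[-15,-5,0,2,-5.2,0,1],[-10,-5,0,2,-5.2,0,1]]'
python3 - <<'E'
from t import *
greens(camera('wrist'));x,y,f=pots['D'];print(read_state()['joint_pos'].round(2)); go(f-180,0,(x,y,.08));go(f-180,0,(x,y,.03))
E
```

```text
time: 34.6
ee_pos: [0.4591, 0.2721, 0.207]
orientation: [0.974, 0.179, -0.136, 0.025]
force: [-0.8, -0.3, 0.3]
grip_width: 0.0856
gripper_force: 0.0
green [323. 144.] 5015 [449.8 265.8] [69. 53.] 21.3 0.0538
[0.43 0.23 1.45 0.02 1.74 1.63]
shift [  -7.7   -6.7 -145.4] turn [  5.8 -14.7   0.6] min rows 3.0 /8: [ -1.   -0.8 -18.2] [ 0.72 -1.84  0.07]
shift [  -7.7   -6.7 -195.4] turn [  5.8 -14.7   0.6] min rows 4.0 /8: [ -1.   -0.8 -24.4] [ 0.72 -1.84  0.07]
```

```bash
python3 -m handwheel '[[-3,-2,0,2,-5,0.2,1],[-3,-2,-20,2,-5,0.2,1],[-3,-2,-30,1.8,-4.7,0.2,1],[0,0,-40,0,0,0,1],[0,0,-40,0,0,0,1],[0,0,-40,0,0,0,1],[0,0,-21,0,0,0,1],[0,0,0,0,0,0,1]]'
python3 -m handwheel '[[0,0,0,0,0,0,-1],[0,0,0,0,0,0,-1],[0,0,0,0,0,0,-1],[0,0,0,0,0,0,-1],[0,0,0,0,0,0,-1],[0,0,0,0,0,0,-1],[0,0,0,0,0,0,-1],[0,0,0,0,0,0,-1]]' 60
python3 - <<'E'
from t import *
s=read_state();print(s['force'],s['joint_pos'].round(2));x,y,f=pots['D'];go(f-180,0,(x,y,.03));go(8-180,0,(.5,.10,.10))
E
```

```text
time: 35.45
ee_pos: [0.4485, 0.2653, 0.0112]
orientation: [0.982, 0.186, -0.008, 0.001]
force: [0.1, 0.4, 0.7]
grip_width: 0.085
gripper_force: 0.0
time: 36.25
ee_pos: [0.4528, 0.2679, 0.0154]
orientation: [0.982, 0.187, -0.004, 0.001]
force: [-2.1, -3.5, 10.1]
grip_width: 0.0534
gripper_force: 64.4
[-2.0846278  -3.51424076 10.06122178] [0.44 0.16 1.87 0.   1.12 1.63]
shift [-5.2 -3.9 -4.4] turn [ 0.2 -0.5 -0. ] min rows 1.0 /8: [-0.6 -0.5 -0.5] [ 0.02 -0.06 -0.  ]
shift [  47.2 -167.9   65.6] turn [  0.1  -0.5 -13.5] min rows 4.0 /8: [  5.9 -21.    8.2] [ 0.01 -0.06 -1.69]
```

```bash
python3 -m handwheel '[[0,0,20,0,0,0,-1],[0,0,25,0,0,0,-1],[0,0,15,0,0,0,-1],[9,-33,0,0,0,-2.7,-1],[9,-33,0,0,0,-2.7,-1],[9,-33,0,0,0,-2.7,-1],[9,-33,0,0,0,-2.7,-1],[9,-33,0,0,0,-2.7,-1]]'
python3 -m handwheel '[[0,0,0,0,0,0,-1],[0,0,-20,0,0,0,-1],[0,0,-20,0,0,0,-1],[0,0,-14,0,0,0,-1],[0,0,-4,0,0,0,-1],[0,0,-2,0,0,0,-1],[0,0,-1,0,0,0,-1],[0,0,0,0,0,0,-1]]'
python3 -c "
from h import *
s=read_state();print(s['force'],s['ee_pos'],s['joint_pos'].round(2))"
```

```text
time: 37.05
ee_pos: [0.4962, 0.1008, 0.073]
orientation: [0.998, 0.069, -0.006, 0.0]
force: [0.2, 0.7, -1.0]
grip_width: 0.0534
gripper_force: 63.6
time: 37.85
ee_pos: [0.4964, 0.1026, 0.0151]
orientation: [0.998, 0.07, -0.006, 0.0]
force: [-18.7, -4.4, 37.9]
grip_width: 0.0531
gripper_force: 68.3
[-18.65290525  -4.44978011  37.86506802] [0.49643769 0.102599   0.01511255] [0.1  0.12 1.92 0.   1.11 1.53]
```

```bash
python3 -m handwheel '[[0,0,1,0,0,0,-1],[0,0,1,0,0,0,-1],[0,0,1,0,0,0,-1],[0,0,0,0,0,0,0.6],[0,0,0,0,0,0,0.9],[0,0,0,0,0,0,1],[0,0,0,0,0,0,1],[0,0,0,0,0,0,1]]'
python3 -m handwheel '[[0,0,20,0,0,0,1],[0,0,30,0,0,0,1],[0,0,40,0,0,0,1],[0,0,40,0,0,0,1],[0,0,40,0,0,0,1],[0,0,10,0,0,0,1],[0,0,0,0,0,0,1],[0,0,0,0,0,0,1]]'
python3 - <<'E'
from h import *
for n in('scene','wrist'):print(n);greens(snap(n,n+'7'))
E
```

```text
time: 38.65
ee_pos: [0.4953, 0.102, 0.0138]
orientation: [0.998, 0.07, -0.007, 0.0]
force: [-0.4, 0.5, 0.8]
grip_width: 0.0853
gripper_force: 0.0
time: 39.45
ee_pos: [0.4948, 0.1019, 0.1926]
orientation: [0.998, 0.07, -0.008, 0.0]
force: [-0.8, -0.2, 0.1]
grip_width: 0.0852
gripper_force: 0.0
scene
green [573. 204.] 344 [848.9 645. ] [288. 135.] 89.9 0.0542
green [331. 190.] 336 [497.1 101.8] [70. 53.] 6.7 0.0541
green [290. 230.] 75 [591.9 -86.9] [72. 38.] 38.1 0.0539
green [255. 242.] 78 [ 597.1 -175.7] [65. 30.] 54.6 0.0547
green [218. 256.] 77 [ 597.2 -264.4] [59. 22.] 63.9 0.0543
green [ 28. 344.] 32 [ 601.9 -661. ] [ 5. 88.] 7.3 0.0492
wrist
green [569. 123.] 1251 [577.1 -92.6] [99. 53.] 86.6 0.0541
green [318. 186.] 5230 [492.6 102.8] [69. 53.] 8.1 0.0539
```

```bash
sed -i 's/D=(.4476,.2640,21.5)/D=(.4900,.1020,7.8)/' t.py
python3 - <<'E'
from t import *
pick('D',.10)
E
```

```text
shift [  62.6    9.3 -104.3] turn [-6.1 43.6 -0.2] min rows 6.0 /8: [  7.8   1.2 -13. ] [-0.76  5.45 -0.02]
```

```bash
python3 -m handwheel '[[9,1.2,-11,-0.76,5.5,0,1],[9,1.2,-13,-0.76,5.5,0,1],[9,1.2,-13,-0.76,5.5,0,1],[8,1.2,-13,-0.76,5.5,0,1],[8,1.2,-13,-0.76,5.5,0,1],[8,1.2,-13,-0.76,5.5,0,1],[8,1.2,-13,-0.76,5.5,0,1],[5,1.2,-13,-0.76,5.5,0,1]]'
python3 -c "
from t import *
pick('D',0,z=.03)"
```

```text
time: 40.35
ee_pos: [0.5588, 0.1114, 0.0896]
orientation: [0.92, 0.064, -0.386, 0.026]
force: [0.1, -0.2, 0.8]
grip_width: 0.0859
gripper_force: 0.0
shift [-72.2  -9.9 -73.1] turn [-0.  -0.6 -0.1] min rows 3.0 /8: [-9.  -1.2 -9.1] [-0.01 -0.07 -0.02]
```

```bash
python3 -m handwheel '[[-14,-2,-13,0,0,0,1],[-14,-2,-13,0,0,0,1],[-14,-2,-13,0,0,0,1],[-13,-2,-12,0,0,0,1],[-12,-1,-12,0,0,0,1],[-7,-1,-9,0,0,0,1],[0,0,0,0,0,0,1],[0,0,0,0,0,0,1]]'
python3 -m handwheel '[[0,0,0,0,0,0,-1],[0,0,0,0,0,0,-1],[0,0,0,0,0,0,-1],[0,0,0,0,0,0,-1],[0,0,0,0,0,0,-1],[0,0,0,0,0,0,-1],[0,0,0,0,0,0,-1],[0,0,0,0,0,0,-1]]' 60
python3 -c "
from t import *
pick('D',0,z=.03);print(read_state()['force'])"
python3 -m handwheel '[[0,0,10,0,0,0,-1],[0,0,20,0,0,0,-1],[0,0,30,0,0,0,-1],[0,0,30,0,0,0,-1],[0,0,30,0,0,0,-1],[0,0,30,0,0,0,-1],[0,0,20,0,0,0,-1],[0,0,0,0,0,0,-1]]'
python3 -c "
from t import *
place(0,.13,.014,dx=-.007)"
```

```text
time: 41.15
ee_pos: [0.4851, 0.1015, 0.0197]
orientation: [0.921, 0.064, -0.384, 0.026]
force: [-0.5, 0.2, -0.4]
grip_width: 0.0851
gripper_force: 0.0
time: 41.95
ee_pos: [0.4861, 0.1016, 0.0207]
orientation: [0.921, 0.064, -0.383, 0.026]
force: [4.7, 0.7, 6.1]
grip_width: 0.0535
gripper_force: 63.0
shift [ 0.5 -0.1 -4.1] turn [-0.1 -0.1 -0.1] min rows 1.0 /8: [ 0.1 -0.  -0.5] [-0.01 -0.01 -0.02]
[4.68727789 0.70084342 6.14850255]
time: 42.75
ee_pos: [0.4869, 0.1018, 0.1945]
orientation: [0.922, 0.064, -0.38, 0.026]
force: [1.1, -0.2, -0.3]
grip_width: 0.0529
gripper_force: 62.9
shift [  84.6 -450.8  -17.9] turn [  4.9 -89.8  -7.6] min rows 11.0 /8: [ 10.6 -56.4  -2.2] [  0.61 -11.22  -0.95]
```

```bash
python3 -m handwheel '[[7,-28.2,2,0.3,-5.61,-0.48,-1],[7,-28.2,2,0.3,-5.61,-0.48,-1],[7,-28.2,0,0.3,-5.61,-0.48,-1],[7,-28.2,0,0.3,-5.61,-0.48,-1],[6,-28.2,0,0.3,-5.61,-0.48,-1],[6,-28.2,0,0.3,-5.61,-0.48,-1],[6,-28.2,0,0.3,-5.61,-0.48,-1],[6,-28.2,0,0.3,-5.61,-0.48,-1]]'
python3 -m handwheel '[[5,-28.2,0,0.3,-5.61,-0.48,-1],[5,-28.2,0,0.3,-5.61,-0.48,-1],[5,-28.2,0,0.3,-5.61,-0.48,-1],[4,-28.2,0,0.3,-5.61,-0.48,-1],[4,-28.2,-2,0.3,-5.61,-0.48,-1],[4,-28.2,-2,0.3,-5.61,-0.48,-1],[3,-28.2,-3,0.3,-5.61,-0.48,-1],[2,-28.2,-3,0.3,-5.61,-0.48,-1]]'
python3 - <<'E'
from t import *
held(-.349);place(0,.0,.014,dx=-.007)
E
```

```text
time: 43.55
ee_pos: [0.537, -0.125, 0.1935]
orientation: [0.999, 0.027, -0.001, 0.017]
force: [0.2, 0.4, -1.9]
grip_width: 0.0533
gripper_force: 63.0
time: 44.35
ee_pos: [0.5686, -0.3506, 0.1834]
orientation: [0.924, -0.014, 0.381, 0.006]
force: [2.4, 0.9, -0.9]
grip_width: 0.0532
gripper_force: 63.0
grasp [ 0.5552 -0.3502  0.1969] joints [-0.94 -0.11  2.02  0.81  0.87  0.23] grip 0.0532
scene 843 [[0.5389, -0.3758, 0.1601], [0.5894, -0.3502, 0.2034], [0.5921, -0.3237, 0.2271]]
  face x 0.5896 yaw -1.8 tilt -0.6 y [-0.3759 -0.3242] z [0.1586 0.2265]
wrist 10043 [[0.5313, -0.3796, 0.1738], [0.5401, -0.3527, 0.2221], [0.5856, -0.3264, 0.2235]]
  face x 0.5336 yaw -1.5 tilt 3.4 y [-0.3784 -0.3264] z [0.1625 0.2238]
shift [   5.2    2.5 -133.2] turn [-0.2 -0.4  0.4] min rows 3.0 /8: [  0.7   0.3 -16.6] [-0.03 -0.05  0.05]
```

```bash
python3 -m handwheel '[[3,0,-20,0,-0.4,0,-1],[3,0,-20,0,0,0,-1],[0,0,-20,0,0,0,-1],[0,0,-20,0,0,0,-1],[0,0,-20,0,0,0,-1],[0,0,-18,0,0,0,-1],[0,0,-12,0,0,0,-1],[0,0,0,0,0,0,-1]]'
python3 - <<'E'
from t import *
held(-.349);place(0,.0,.020,dx=-.007)
E
```

```text
time: 45.25
ee_pos: [0.5742, -0.3469, 0.0507]
orientation: [0.925, -0.014, 0.381, 0.003]
force: [0.4, 0.8, -1.0]
grip_width: 0.0532
gripper_force: 63.4
grasp [ 0.5608 -0.3465  0.0641] joints [-0.93  0.14  2.06  1.05  0.7  -0.08] grip 0.0532
scene 615 [[0.5455, -0.3721, 0.0319], [0.5946, -0.3461, 0.0749], [0.5974, -0.3195, 0.0956]]
  face x 0.595 yaw -1.5 tilt -0.7 y [-0.3722 -0.3201] z [0.0311 0.0949]
wrist 10020 [[0.5392, -0.3737, 0.0458], [0.5483, -0.3469, 0.0937], [0.5933, -0.3207, 0.0952]]
  face x 0.5415 yaw -1.3 tilt 3.7 y [-0.3726 -0.3208] z [0.0389 0.0955]
shift [-3.7 -0.5 -1. ] turn [-0.1 -0.1  0.1] min rows 1.0 /8: [-0.5 -0.1 -0.1] [-0.01 -0.01  0.01]
```

```bash
python3 -m handwheel '[[0,-1,-2,0,0,0,-1],[0,-1,-4,0,0,0,-1],[0,0,-3,0,0,0,-1],[0,0,-2,0,0,0,-1],[0,0,-1,0,0,0,-1],[0,0,0,0,0,0,-1],[0,0,0,0,0,0,-1],[0,0,0,0,0,0,-1]]'
python3 - <<'E'
from t import *
held(-.349);print(read_state()['force'])
E
```

```text
time: 46.15
ee_pos: [0.5756, -0.3517, 0.0423]
orientation: [0.924, -0.014, 0.383, 0.006]
force: [1.3, 0.8, 2.3]
grip_width: 0.0534
gripper_force: 63.6
grasp [ 0.5621 -0.3513  0.0557] joints [-0.93  0.16  2.05  1.07  0.69 -0.12] grip 0.0534
scene 574 [[0.5447, -0.3771, 0.0321], [0.5958, -0.351, 0.0704], [0.5986, -0.3242, 0.0869]]
  face x 0.5962 yaw -1.5 tilt -1.3 y [-0.3772 -0.325 ] z [0.0308 0.0866]
wrist 9928 [[0.5399, -0.3776, 0.041], [0.5493, -0.3508, 0.0837], [0.594, -0.3245, 0.0852]]
  face x 0.5423 yaw -1.3 tilt 4.2 y [-0.3767 -0.3245] z [0.0346 0.0854]
[1.30732196 0.0882331  1.05455043]
```

```bash
python3 -m handwheel '[[0,0,-1,0,0,0,-1],[0,0,0,0,0,0,-1],[0,0,0,0,0,0,0.5],[0,0,0,0,0,0,0.5],[0,0,0,0,0,0,0.5],[0,0,0,0,0,0,0.5],[0,0,0,0,0,0,0.5],[0,0,0,0,0,0,0.5]]'
python3 -m handwheel '[[-3,0,3,0,0,0,0.5],[-10,0,10,0,0,0,0.5],[-20,0,20,0,0,0,0.5],[-20,0,20,0,0,0,0.5],[-15,0,25,0,0,0,0.5],[-10,0,25,0,0,0,0.5],[-10,0,40,0,0,0,0.5],[-10,0,40,0,0,0,-1]]'
python3 - <<'E'
from t import *
for n in('top','scene','wrist'):
    c=snap(n,n+'8');P=cloud(c);print(n)
    for k,(px,py) in enumerate([(.5681,-.349),(.5707,-.257),(.5733,-.165),(.5759,-.073)]):
        Q=P[(abs(P[...,0]-px)<.04)&(abs(P[...,1]-py)<.04)&(P[...,2]>.078)&(P[...,2]<.095)]
        if len(Q)<20: print(k,len(Q));continue
        r=cv2.minAreaRect((Q[:,:2]*1000).astype(np.float32));h=np.linalg.lstsq(np.c_[Q[:,0]-px,Q[:,1]-py,np.ones(len(Q))],Q[:,2],rcond=None)[0]
        print(k,len(Q),'c',np.round(r[0],1),np.round(r[1]),round(r[2],1),'d',np.round(np.array(r[0])-[px*1e3,py*1e3],1),'z',h[2].round(4),'tilt deg',np.degrees(h[:2]).round(1))
c=cv2.imread('pics/scene8.png');cv2.imwrite('pics/v8.png',cv2.convertScaleAbs(cv2.resize(c[120:320,130:400],None,fx=2.2,fy=2.2),alpha=1.5))
E
```

```text
time: 47.05
ee_pos: [0.5753, -0.3516, 0.0409]
orientation: [0.924, -0.014, 0.383, 0.006]
force: [-0.4, 0.2, 0.4]
grip_width: 0.0642
gripper_force: 0.0
time: 47.85
ee_pos: [0.4763, -0.3511, 0.2247]
orientation: [0.924, -0.014, 0.382, 0.005]
force: [0.2, -1.0, 0.8]
grip_width: 0.0505
gripper_force: 0.0
top
0 289 c [ 565.9 -351.9] [56. 53.] 88.7 d [-2.2 -2.9] z 0.0825 tilt deg [-0.4 -0.3]
1 283 c [ 569.  -259.6] [55. 53.] 87.5 d [-1.7 -2.6] z 0.0823 tilt deg [-0.  -0.7]
2 282 c [ 571.5 -166. ] [54. 53.] 87.9 d [-1.8 -1. ] z 0.0828 tilt deg [-0.2 -0.6]
3 275 c [575.3 -72.1] [54. 54.] 83.5 d [-0.6  0.9] z 0.083 tilt deg [-0.  -0.2]
scene
0 506 c [ 570.7 -350.6] [53. 58.] 87.9 d [ 2.6 -1.6] z 0.0849 tilt deg [-1.3  0.2]
1 459 c [ 573.8 -259.1] [54. 57.] 88.2 d [ 3.1 -2.1] z 0.0847 tilt deg [-1. -0.]
2 429 c [ 577.  -166.6] [54. 58.] 88.8 d [ 3.7 -1.6] z 0.0845 tilt deg [-1.5  0.1]
3 394 c [580.6 -70.7] [54. 58.] 82.5 d [4.7 2.3] z 0.0845 tilt deg [-1.3  0.3]
wrist
0 3132 c [ 567.3 -350.8] [54. 55.] 88.3 d [-0.8 -1.8] z 0.084 tilt deg [0.7 0. ]
1 3148 c [ 570.8 -258.9] [56. 55.] 88.2 d [ 0.1 -1.9] z 0.084 tilt deg [0.8 0.3]
2 3023 c [ 573.  -166.2] [56. 56.] 88.1 d [-0.3 -1.2] z 0.084 tilt deg [0.5 1. ]
3 2663 c [576.3 -72.5] [57. 55.] 83.9 d [0.4 0.5] z 0.084 tilt deg [0.6 1.2]
```

View pics/v8.png

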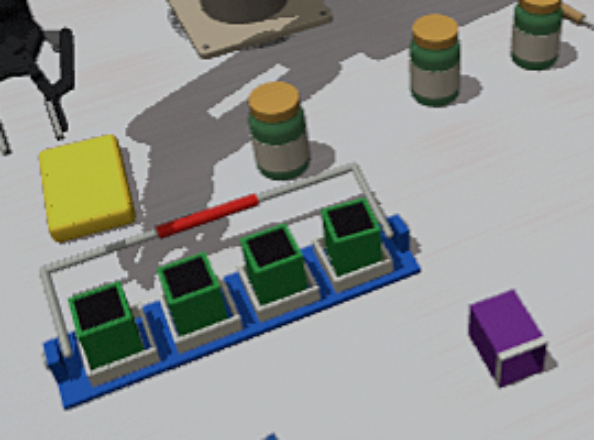

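All four pots are seated flat at z = 0.084, within about 3 mm of their pocket centres. Next is the handle: I'll grip the red bar from above, with the closing axis along rack x, and follow the arc.

```bash
python3 -m handwheel '[[0,4,5,0,5.7,0,0.2],[0,4,5,0,5.7,0,0.2],[0,4,0,0,5.7,0,0.2],[0,4,0,0,5.7,0,0.2],[0,4,0,0,5.7,0,0.2],[0,4,0,0,5.7,0,0.2],[0,4,0,0,5.7,0,0.2],[0,4,0,0,5.7,0,0.2]]'
python3 -m handwheel '[[0,12,0,0,0,8.4,0.2],[0,12,0,0,0,8.4,0.2],[0,12,0,0,0,8.4,0.2],[0,12,0,0,0,8.4,0.2],[0,12,0,0,0,8.4,0.2],[0,12,0,0,0,8.4,0.2],[0,12,0,0,0,8.4,0.2],[0,12,0,0,0,8.4,0.2]]'
python3 - <<'E'
from t import *
go(-91.6,0,(.470,-.209,.10));print(read_state()['joint_pos'].round(2))
for n in('wrist','scene','top'):
    c=snap(n,n+'9');P=cloud(c);hsv=cv2.cvtColor(c['color'],cv2.COLOR_BGR2HSV)
    red=((hsv[...,0]<6)|(hsv[...,0]>174))&(hsv[...,1]>150)&(hsv[...,2]>50)
    Q=P[red&(abs(P[...,1]+.21)<.08)&(P[...,0]>.4)&(P[...,0]<.55)&(P[...,2]<.1)&(P[...,2]>.03)]
    if len(Q): print(n,len(Q),np.median(Q,0).round(4),Q.min(0).round(3),Q.max(0).round(3))
E
```

```text
time: 48.8
ee_pos: [0.4771, -0.3192, 0.2333]
orientation: [1.0, -0.01, -0.008, 0.011]
force: [0.3, 0.2, -1.0]
grip_width: 0.0515
gripper_force: 0.0
time: 49.6
ee_pos: [0.4767, -0.2227, 0.2325]
orientation: [0.837, 0.547, 0.001, 0.011]
force: [-0.2, 0.5, 0.4]
grip_width: 0.0512
gripper_force: 0.0
shift [  -6.7   13.7 -151.5] turn [ 0.8  0.9 22. ] min rows 4.0 /8: [ -0.8   1.7 -18.9] [0.1  0.12 2.75]
[-0.53 -0.09  1.71 -0.01  1.5  -0.12]
wrist 2085 [ 0.4689 -0.2029  0.0614] [ 0.46  -0.27   0.055] [ 0.477 -0.148  0.065]
scene 222 [ 0.4752 -0.2084  0.0609] [ 0.467 -0.266  0.053] [ 0.481 -0.149  0.067]
top 61 [ 0.4667 -0.1833  0.0598] [ 0.462 -0.215  0.055] [ 0.471 -0.15   0.065]
```

```bash
python3 -m handwheel '[[-2,4,-20,0.2,0.2,5.5,0.2],[-2,4,-30,0.2,0.2,5.5,0.2],[-2,3,-30,0.2,0.2,5.5,0.2],[-1.5,3,-30,0.2,0.2,5.5,0.2],[0,0,-30,0,0,0,0.2],[0,0,-25,0,0,0,0.2],[0,0,-20,0,0,0,0.2],[0,0,-10,0,0,0,0.2]]'
python3 - <<'E'
from t import *
go(-91.6,0,(.469,-.209,.057));print(read_state()['force'])
E
```

```text
time: 50.55
ee_pos: [0.4681, -0.2093, 0.0362]
orientation: [0.721, 0.693, 0.001, -0.0]
force: [-0.2, 0.4, -0.9]
grip_width: 0.0515
gripper_force: 0.0
shift [0.9 0.3 1.8] turn [-0.1  0.   0.7] min rows 1.0 /8: [0.1 0.  0.2] [-0.01  0.01  0.08]
[-0.16105926  0.35556458 -0.89080323]
```

```bash
python3 -m handwheel '[[0,0,0,0,0,0,-1],[0,0,0,0,0,0,-1],[0,0,0,0,0,0,-1],[0,0,0,0,0,0,-1],[0,0,0,0,0,0,-1],[0,0,0,0,0,0,-1],[0,0,0,0,0,0,-1],[0,0,0,0,0,0,-1]]' 35
python3 - <<'E'
from t import *
s=read_state();g=s['ee_pos']+[0,0,.019];print(s['force'],g)
q0=np.arctan2(g[2]-.032,.571-g[0]);r=.105
for q in np.linspace(q0,1.6,17)[1:]:
    print(np.round([-r*np.cos(q)*1e3+r*np.cos(q0)*1e3, r*np.sin(q)*1e3-r*np.sin(q0)*1e3],1),end=' ')
E
```

```text
time: 51.35
ee_pos: [0.4695, -0.2102, 0.0399]
orientation: [0.72, 0.694, 0.001, 0.002]
force: [-6.2, -1.1, -0.4]
grip_width: 0.0148
gripper_force: 34.4
[-6.17454071 -1.05703532 -0.41717924] [ 0.46950579 -0.21015025  0.05889804]
[2.6 8.4] [ 5.9 16.6] [ 9.9 24.4] [14.5 31.9] [19.7 39. ] [25.5 45.6] [31.9 51.7] [38.7 57.2] [45.9 62.2] [53.6 66.5] [61.6 70.2] [69.9 73.2] [78.4 75.5] [87.  77.1] [95.8 77.9] [104.6  78.1]
```

```bash
python3 -m handwheel '[[2.6,0,8.4,0,0,0,-1],[3.3,0,8.2,0,0,0,-1],[4,0,7.8,0,0,0,-1],[4.6,0,7.5,0,0,0,-1],[5.2,-0.2,7.1,0,0,0,-1],[5.8,-0.2,6.6,0,0,0,-1],[6.4,-0.2,6.1,0,0,0,-1],[6.8,-0.2,5.5,0,0,0,-1]]'
python3 - <<'E'
from t import *
s=read_state();g=s['ee_pos']+[0,0,.019];print(s['force'],g,'r',np.hypot(.571-g[0],g[2]-.032),'q',np.arctan2(g[2]-.032,.571-g[0]))
E
```

```text
time: 52.15
ee_pos: [0.5004, -0.2109, 0.0976]
orientation: [0.72, 0.694, -0.005, -0.005]
force: [-55.5, 4.7, 45.7]
grip_width: 0.0146
gripper_force: 38.4
[-55.50130112   4.73040066  45.65354787] [ 0.50040749 -0.21093939  0.11658346] r 0.11017106619815231 q 0.8753168178920998
```

```bash
python3 -m handwheel '[[-1.5,0,1.5,0,0,0,-1],[-1.5,0,1.5,0,0,0,-1],[0,0,0,0,0,0,-1],[0,0,0,0,0,0,-1],[0,0,0,0,0,0,-1],[0,0,0,0,0,0,-1],[0,0,0,0,0,0,-1],[0,0,0,0,0,0,-1]]' 20
python3 - <<'E'
from t import *
s=read_state();g=s['ee_pos']+[0,0,.019];print(s['force'],g,'r',np.hypot(.571-g[0],g[2]-.032),'q',np.arctan2(g[2]-.032,.571-g[0]))
c=camera('wrist');cv2.imwrite('pics/w10.png',c['color'])
for n in('wrist','scene'):
    c=camera(n);P=cloud(c);hsv=cv2.cvtColor(c['color'],cv2.COLOR_BGR2HSV)
    red=((hsv[...,0]<6)|(hsv[...,0]>174))&(hsv[...,1]>150)&(hsv[...,2]>50)
    Q=P[red&(abs(P[...,1]+.21)<.08)&(P[...,0]>.4)&(P[...,0]<.6)&(P[...,2]<.2)&(P[...,2]>.03)]
    if len(Q): print(n,len(Q),np.median(Q,0).round(4),Q.min(0).round(3),Q.max(0).round(3))
E
```

```text
time: 52.95
ee_pos: [0.503, -0.211, 0.1009]
orientation: [0.72, 0.694, -0.0, -0.0]
force: [-20.5, 1.2, 14.6]
grip_width: 0.0149
gripper_force: 33.8
[-20.48321039   1.16668288  14.62704007] [ 0.50300377 -0.21103009  0.1199453 ] r 0.11116592640597195 q 0.912633641938635
wrist 8977 [ 0.5018 -0.1927  0.1178] [ 0.493 -0.262  0.104] [ 0.51  -0.149  0.175]
scene 194 [ 0.5086 -0.2244  0.1166] [ 0.501 -0.267  0.107] [ 0.539 -0.148  0.153]
```

Force is building up radially because the bar sits a little lower in the pads. I'll open slightly so the fingers cage the bar, and push it the rest of the way with the rear finger.

```bash
python3 -m handwheel '[[0,0,0,0,0,0,-0.3],[0,0,0,0,0,0,-0.3],[0,0,0,0,0,0,-0.3],[4,0,2,0,0,0,-0.3],[6,0,2,0,0,0,-0.3],[8,-0.2,3,0,0,0,-0.3],[8,-0.2,3,0,0,0,-0.3],[8,-0.2,2,0,0,0,-0.3]]'
python3 -m handwheel '[[8,-0.2,2,0,0,0,-0.3],[8,-0.2,1,0,0,0,-0.3],[8,-0.2,1,0,0,0,-0.3],[6,-0.2,0,0,0,0,-0.3],[4,-0.2,0,0,0,0,-0.3],[2,0,0,0,0,0,-0.3],[0,0,0,0,0,0,-0.3],[0,0,0,0,0,0,-0.3]]'
cat > bar.py <<'E'
from t import *
s=read_state();print(s['force'],s['ee_pos'])
for n in('wrist','scene'):
    c=snap(n,n+'_bar');P=cloud(c);hsv=cv2.cvtColor(c['color'],cv2.COLOR_BGR2HSV)
    red=((hsv[...,0]<6)|(hsv[...,0]>174))&(hsv[...,1]>150)&(hsv[...,2]>50)
    Q=P[red&(abs(P[...,1]+.21)<.08)&(P[...,0]>.4)&(P[...,0]<.62)&(P[...,2]<.2)&(P[...,2]>.03)]
    if len(Q): print(n,len(Q),np.median(Q,0).round(4),np.percentile(Q,[5,95],axis=0).round(3).tolist())
E
python3 bar.py
```

```text
time: 53.9
ee_pos: [0.5395, -0.2111, 0.1116]
orientation: [0.719, 0.695, 0.001, 0.001]
force: [-5.4, 0.4, 3.2]
grip_width: 0.03
gripper_force: 2.6
time: 54.7
ee_pos: [0.5758, -0.2119, 0.1151]
orientation: [0.719, 0.695, 0.002, 0.002]
force: [-0.4, -0.4, 0.1]
grip_width: 0.0298
gripper_force: 0.0
[-0.38644176 -0.42691155  0.0974735 ] [ 0.57578506 -0.21194995  0.11510054]
wrist 9747 [ 0.5684 -0.1894  0.1437] [[0.561, -0.241, 0.139], [0.575, -0.153, 0.145]]
scene 209 [ 0.5746 -0.2294  0.1432] [[0.569, -0.265, 0.137], [0.579, -0.156, 0.147]]
```

```bash
python3 -m handwheel '[[2,0,0,0,0,0,-0.3],[2,0,0,0,0,0,-0.3],[1,0,0,0,0,0,-0.3],[1,0,0,0,0,0,-0.3],[1,0,0,0,0,0,-0.3],[0,0,0,0,0,0,-0.3],[0,0,0,0,0,0,-0.3],[0,0,0,0,0,0,-0.3]]'
python3 bar.py
```

```text
time: 55.6
ee_pos: [0.5793, -0.2121, 0.115]
orientation: [0.72, 0.694, -0.001, -0.001]
force: [-19.9, 1.1, 13.1]
grip_width: 0.0297
gripper_force: 10.2
[-19.92077158   1.11008265  13.09095127] [ 0.57925224 -0.2120572   0.1150379 ]
wrist 9686 [ 0.5715 -0.1894  0.1437] [[0.564, -0.24, 0.139], [0.578, -0.153, 0.145]]
scene 207 [ 0.5775 -0.231   0.143 ] [[0.571, -0.266, 0.138], [0.581, -0.157, 0.147]]
```

The handle is at its stop. Releasing it and heading for the tab.

```bash
python3 -m handwheel '[[-3,0,0,0,0,0,-0.3],[-4,0,0,0,0,0,-0.3],[0,0,15,0,0,0,-0.3],[0,0,30,0,0,0,-0.3],[0,0,40,0,0,0,-0.3],[0,0,40,0,0,0,-0.3],[0,20,10,0,0,0,-1],[0,20,0,0,0,0,-1]]'
python3 bar.py
python3 -m handwheel '[[-4,35,0,0,0,0,-1],[-4,35,0,0,0,0,-1],[-4,35,0,0,0,0,-1],[-4,35,0,0,0,0,-1],[-4,35,0,0,0,0,-1],[-4,35,0,0,0,0,-1],[-4,35,0,0,0,0,-1],[-4,35,0,0,0,0,-1]]'
python3 -m handwheel '[[-4,32,0,0,0,0,-1],[-4,32,0,0,0,0,-1],[-4,32,0,0,0,0,-1],[-4,32,0,0,0,0,-1],[-4,32,0,0,0,0,-1],[-4,32,0,0,0,0,-1],[-4,32,0,0,0,0,-1],[-4,24,0,0,0,0,-1]]'
python3 - <<'E'
from t import *
s=read_state();print(((np.array([.501,.357,.112])-s['ee_pos'])*1000).round(1),s['joint_pos'].round(2))
c=snap('wrist','w11');P=cloud(c);hsv=cv2.cvtColor(c['color'],cv2.COLOR_BGR2HSV)
ye=cv2.inRange(hsv,(22,120,60),(35,255,255))>0
Q=P[ye&(P[...,2]>.08)&(P[...,2]<.13)&(P[...,1]>.3)]
if len(Q): print(len(Q),Q.mean(0),Q.min(0),Q.max(0))
E
```

```text
time: 56.5
ee_pos: [0.5776, -0.1726, 0.2557]
orientation: [0.72, 0.694, 0.003, 0.005]
force: [0.7, -0.9, -0.5]
grip_width: 0.0016
gripper_force: 0.0
[ 0.69463375 -0.87222427 -0.53165661] [ 0.57762558 -0.17262017  0.25570242]
wrist 1921 [ 0.5722 -0.1862  0.1435] [[0.564, -0.247, 0.14], [0.578, -0.153, 0.145]]
scene 296 [ 0.5772 -0.2116  0.1429] [[0.571, -0.264, 0.138], [0.582, -0.157, 0.146]]
time: 57.4
ee_pos: [0.5436, 0.1089, 0.2508]
orientation: [0.719, 0.695, 0.002, 0.002]
force: [1.1, 0.0, -0.6]
grip_width: -0.0004
gripper_force: 0.0
time: 58.2
ee_pos: [0.5116, 0.3576, 0.2506]
orientation: [0.719, 0.695, 0.002, 0.002]
force: [0.9, 0.6, -0.5]
grip_width: 0.0001
gripper_force: 0.0
[ -10.6   -0.6 -138.6] [ 0.53  0.18  1.39 -0.    1.56  0.56]
2304 [0.49809332 0.35934121 0.10050833] [0.34768248 0.32823409 0.09026348] [0.5274192  0.38600525 0.1157934 ]
```

View pics/w11.png

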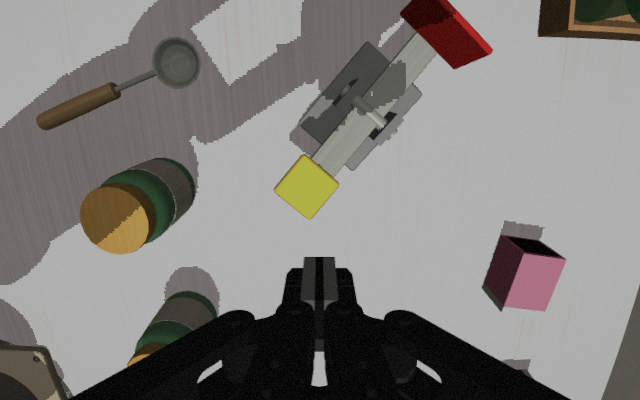

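The tab is at (307,186) with the closed fingers in line with it; its centre is about (0.501, 0.358). Pressing down.

```bash
python3 -m handwheel '[[-6,0,-20,0,0,0,-1],[-5,0,-30,0,0,0,-1],[0,0,-30,0,0,0,-1],[0,0,-30,0,0,0,-1],[0,0,-20,0,0,0,-1],[0,0,-10,0,0,0,-1],[0,0,-8,0,0,0,-1],[0,0,-8,0,0,0,-1]]'
python3 -m handwheel '[[0,0,-8,0,0,0,-1],[0,0,-8,0,0,0,-1],[-1,-1,-8,0,0,0,-1],[-1,-1,-8,0,0,0,-1],[-1,-1,-6,0,0,0,-1],[0,0,-4,0,0,0,-1],[0,0,0,0,0,0,-1],[0,0,0,0,0,0,-1]]'
```

```text
time: 59.05
ee_pos: [0.5016, 0.3562, 0.0953]
orientation: [0.719, 0.695, 0.003, 0.002]
force: [-1.0, -1.1, 2.5]
grip_width: -0.0001
gripper_force: 1.1
time: 59.85
ee_pos: [0.4977, 0.3531, 0.0535]
orientation: [0.719, 0.695, 0.002, 0.002]
force: [-3.9, -4.2, 12.8]
grip_width: 0.0
gripper_force: 6.9
```

```bash
python3 -m handwheel '[[0,0,-1,0,0,0,-1],[0,0,-0.5,0,0,0,-1],[0,0,0,0,0,0,-1],[0,0,0,0,0,0,-1],[0,0,0,0,0,0,-1],[0,0,0,0,0,0,-1],[0,0,0,0,0,0,-1],[0,0,0,0,0,0,-1]]'
python3 -m handwheel '[[0,0,5,0,0,0,-1],[0,0,15,0,0,0,-1],[0,0,30,0,0,0,-1],[0,0,40,0,0,0,-1],[0,0,40,0,0,0,-1],[0,-20,20,0,0,0,-1],[0,-30,0,0,0,0,-1],[0,-30,0,0,0,0,-1]]'
python3 bar.py
python3 - <<'E'
from t import *
c=snap('scene','s12');P=cloud(c);hsv=cv2.cvtColor(c['color'],cv2.COLOR_BGR2HSV)
ye=cv2.inRange(hsv,(22,120,60),(35,255,255))>0
Q=P[ye&(P[...,2]>.03)&(P[...,2]<.13)&(P[...,1]>.3)&(P[...,1]<.42)&(P[...,0]>.4)&(P[...,0]<.6)];print(len(Q),Q.mean(0),Q.min(0),Q.max(0))
for k,(px,py) in enumerate([(.5681,-.349),(.5707,-.257),(.5733,-.165),(.5759,-.073)]):
    Q=P[(abs(P[...,0]-px)<.04)&(abs(P[...,1]-py)<.04)&(P[...,2]>.078)&(P[...,2]<.095)];r=cv2.minAreaRect((Q[:,:2]*1000).astype(np.float32));print(k,np.round(r[0],1),np.median(Q[:,2]).round(4))
E
```

```text
time: 60.65
ee_pos: [0.4979, 0.3531, 0.0531]
orientation: [0.719, 0.695, 0.002, 0.002]
force: [-7.9, -4.6, 21.1]
grip_width: -0.0001
gripper_force: 11.5
time: 61.45
ee_pos: [0.4979, 0.2727, 0.2025]
orientation: [0.719, 0.695, 0.003, 0.002]
force: [0.4, 0.1, 0.2]
grip_width: -0.0003
gripper_force: 0.0
[0.43774049 0.11503834 0.21297032] [0.49791101 0.27265329 0.20248731]
scene 295 [ 0.5774 -0.2114  0.1431] [[0.571, -0.264, 0.137], [0.581, -0.157, 0.147]]
130 [0.50801631 0.35680394 0.05335905] [0.48205785 0.33382217 0.03820901] [0.53240652 0.38121853 0.06312976]
0 [ 570.  -350.5] 0.0849
1 [ 573.5 -259.1] 0.0846
2 [ 576.4 -166.5] 0.0845
3 [580.2 -70.6] 0.0846
```

View pics/s12.png

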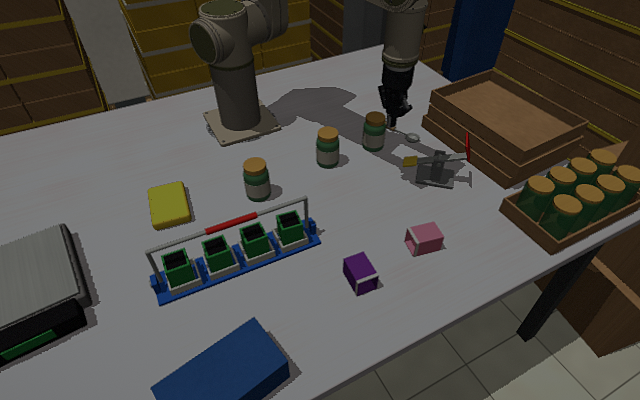

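The picture shows four pots mouth-down in the rack around (233,245), the handle upright at (232,224), and the flag up at (467,147) with the tab at about 53 mm. The robot is clear of everything, so I'm handing in.

```bash
python3 -c "
from rig import manip
print(manip.hand_in())"
```

```text
the job is handed in; nothing more can be done
None
```

The job is handed in, with no verdict returned: the last camera check showed all four green pots mouth-down on their pocket floors, the carry handle upright at its stop, the call flag up with its tab at about 53 mm, and the arm clear of everything.

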